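# Turn the titration tile over onto the burette stand

### The job

The white titration tile lies smooth face down, ribbed back up, on the bench in front of the burette stand. Never pick it up: with the fingertips, push it against the front edge of the stand's black base plate until it tips up on edge and flips over onto the plate, then slide it in until the whole tile lies flat on the plate, smooth face up, with nothing overhanging. Leave the glassware and the other things standing around where they are.

Things in the scene. Friction and masses are not known exactly. Their poses are not given: they have to be found in the camera images.
- stand: Retort stand, fixed. Black cast base plate, 160 mm deep along its x, 250 mm wide along its y, 18 mm thick, sharp-edged; origin at the centre of its underside, on the bench. Its +x points away from the robot. A rod, 12 mm thick, 700 mm high, rises at x = +62 mm, y = 0 from a collar of 11 mm radius. The burette is swung round behind the plate, at x = +133, y = +84 mm, from 145 mm above the bench up.
- front_edge (a point): Middle of the upper front edge of the stand's base plate (the long edge on the robot's side, at the stand's x = -80 mm), 18 mm above the bench. Axes as the stand's. The plate is rigid and stays put. With the tile's far edge jammed against it and the fingertips pressing on the tile's near edge with some 5 to 10 N, friction is enough for the rising fingertips to bring the near edge up with them.
- tile_centre (a point): Centre (also through the thickness) of the loose white plastic tile: 100 x 100 x 8 mm, 60 to 110 g, edges fully round (4 mm radius). x, y lie along its sides; +z points out of the hollow ribbed back (up at the start, down at the end). Starts flat on the bench, 68 to 100 mm before the plate's front edge, turned up to 0.3 rad from it; fallen onto the plate it hangs 10 to 40 mm over that edge.
- tile_corner_a (a point): Corner of the tile at its own x = +50 mm, y = +50 mm, half-way through the thickness (the square's corner; the real one is rounded by 4 mm).
- tile_corner_b (a point): Corner of the tile at its own x = +50 mm, y = -50 mm, half-way through the thickness (the square's corner; the real one is rounded by 4 mm).
- tile_corner_c (a point): Corner of the tile at its own x = -50 mm, y = -50 mm, half-way through the thickness (the square's corner; the real one is rounded by 4 mm).
- tile_corner_d (a point): Corner of the tile at its own x = -50 mm, y = +50 mm, half-way through the thickness (the square's corner; the real one is rounded by 4 mm).
- flask: Bystander: glass conical flask, 85 mm across, 140 mm tall. Origin at the centre of its underside, as for all the bystanders.
- beaker: Bystander: glass beaker, 70 mm across, 95 mm tall.
- small_beaker: Bystander: small glass beaker, 50 mm across, 68 mm tall.
- wash_bottle: Bystander: white wash bottle with a blue cap, 72 mm across, 200 mm tall, its spout reaching 50 mm along its x.
- weighing_bottle: Bystander: small glass weighing bottle with a lid, 37 mm across, 47 mm tall.
- bulb: Bystander: rubber pipette bulb standing on its flat end, 47 mm across, 58 mm tall.
- marker: Bystander: black marker pen lying flat, 130 mm long along its x, 14 mm thick.
Mind the look-alikes: they are no part of the job. Of the things that look like the part that bears tile_centre, the middle-sized one is meant.

How it is judged:
On the way:
1. the tile stands tipped up on edge (at least 70 degrees), its centre still in front of or over the base plate's front edge (angle between tile_centre's own z axis and vertical between 1.22 and 2 rad and x of tile_centre in the frame of stand below -0.05 m), for 0.05 s.
At the end, for the whole second after the job is handed in: The tile rests flat (within 0.1 rad) on the stand's base plate, smooth face up, all four corners over the plate (no corner more than 4 mm beyond its edges), at rest (angle between tile_centre's own z axis and vertical above 3.04 rad and z of tile_centre in the frame of stand between 0.018 and 0.026 m and linear speed of tile below 0.02 m/s and x of tile_corner_a in the frame of stand between -0.084 and 0.084 m and x of tile_corner_b in the frame of stand between -0.084 and 0.084 m and x of tile_corner_c in the frame of stand between -0.084 and 0.084 m and x of tile_corner_d in the frame of stand between -0.084 and 0.084 m and y of tile_corner_a in the frame of stand between -0.129 and 0.129 m and y of tile_corner_b in the frame of stand between -0.129 and 0.129 m and y of tile_corner_c in the frame of stand between -0.129 and 0.129 m and y of tile_corner_d in the frame of stand between -0.129 and 0.129 m); the robot touches nothing.
It fails at once if the tile is picked up: all four of its corners are at once more than 35 mm above the bench, or more than 12 mm while its centre is still 10 mm or more in front of the plate (height (world z) of each of tile_corner_a, tile_corner_b, tile_corner_c, tile_corner_d above 0.035 m or (height (world z) of each of tile_corner_a, tile_corner_b, tile_corner_c, tile_corner_d above 0.012 m and x of tile_centre in the frame of stand below -0.09 m)).
It fails at once if a bystander (flask, beaker, small beaker, wash bottle, weighing bottle, bulb or marker) is moved by more than 20 mm (distance of any of flask, beaker, small_beaker, wash_bottle, weighing_bottle, bulb, marker from where it was at the start of the episode above 0.02 m).
It fails at once if a bystander that stands is tipped over (angle between any of flask, beaker, small_beaker, wash_bottle, weighing_bottle, bulb's own z axis and vertical above 0.5 rad).
It also fails if it takes over 64 s, if anything falls off the work surface, if the arm or the gripper's body presses on something with over 40 N, if the wrist force passes 120 N, or if a joint passes its speed limit or range.

### The arm

A 7-joint arm with a two-finger parallel gripper is mounted at the origin on the work surface. World frame = base frame: x ahead of the robot, y to its left, z up, the work surface at z = 0. Lengths are in m, angles in rad, forces in N, time in s.
With the tool pointing down it reaches from about 0.425 to 0.925 m from the base axis. Payload 6.8 kg.
Tool frame: the origin (TCP) lies at the very end of the fingers, on their centre line; the grasp point (between the pads) lies 19 mm behind it; y points along the fingers, z is the direction in which the jaws open and shut, and the axes are right-handed (so a half turn about y gives the same grasp; the last joint's range is limited). The gripper opens to 85 mm and grips with 20 to 120 N. Pads are 22 mm wide; open, the fingers measure 114 mm over their backs; the gripper's body (76 mm by 85 mm) begins 54 mm behind the grasp point. The pads swing forward as they close: fully open they stand 13 mm farther back than shut.
Start: joints at [1.019, 0.477, 0.022, 1.555, -0.011, 1.109, -0.083], TCP at [0.29, -0.61, 0.209] pointing down, gripper open.
Joint ranges: [-2.96, 2.96], [-0.34, 2.1], [-1.41, 1.46], [0.24, 2.44], [-1.37, 4.51], [0.17, 1.92], [-2.96, 2.96]. Speed limits (rad/s): [2.39, 2.39, 3.14, 3.14, 3.14, 3.14, 3.14].

### API

Orientations are given as a rotation vector (axis times angle).
In Python, from bench import r gives the robot as it stands.
- The arm moves only by the tool drive_tool, never from a script. Its argument "series" is a list of rows, each a list of 7 numbers: the shift along the tool's x, y, z in mm, then the turn, a rotation vector about the tool's x, y, z in degrees, then the finger opening in mm, from 0 to 85.4. In form: [[tx, ty, tz, wx, wy, wz, grip], ...]. A call has 1 to 5 rows; each row is the pose to reach, as a shift and turn from the pose measured when the call began, along the tool's axes at that moment; what a row does not reach only later rows make up. A row lasts 1/10 s, in which the tool goes at most 50 mm and 8.59 degrees, less where a joint would pass 70% of its speed; a pose out of reach is approached as far as the arm can. A call with a gripper value outside its range is refused whole. The fingers move at their own pace and stop on an object; "squeeze" is the grip in N (left out, the last holds). Time passes only in rows, so rows that repeat a pose let the fingers close. It gives the time, the measured TCP pose, the force and the opening at its end, in the units of the state.
- r.get_obs(): the state, without advancing time (a new reading comes with each control period).
- r.grab_frame(name): name is "side" or "top" or "wrist"; returns a dict with "frame" (420x560x3 uint8, blue, green, red), "intrinsics" (3x3 intrinsics, pixels), "rvec" (rotation vector, rad) and "tvec" (3), from world to camera coordinates, as OpenCV has them. Camera axes: x right, y down, z forward; pixel columns grow to the right and rows downward; lengths in m; the calibration is good to about 2 mm. The wrist camera is an equidistant fisheye: a pixel r from the principal point sees the ray r / f radians off the axis. A picture is of the moment at which its call begins. There is no depth.
- r.hand_in(): hands the job in, once; it reports no verdict.
The state is a dict: "clock": time; "joints": joint angles; "qvel": joint speeds; "tau": joint torques, N m; "tcp_pos": TCP position; "orientation": TCP orientation; "contact_force": force on the tool from outside, world axes, zero at the start; "moment": the same for the moment, N m; "grip_width": finger opening in m.
Only numpy, scipy, OpenCV 4.12 (cv2) and the standard library are available. Lean on these libraries where they do the work, as an engineer would, in place of code of your own. Each camera call takes 0.05 s, during which the arm holds its last target.

## Working session

There is one attempt and no reset: what is moved stays moved. The work goes in short steps, Python scripts to look and compute and a tool call to move; the robot and the scene stay as the last step left them, time stands still between calls to the robot, and variables do not carry over. Pictures are saved under pics/ and viewed, and the job is handed in when it is done.

Besides the shell and the picture viewer there is one more tool, called after "Emit:" as a command line: name --pt "numbers of a row" for each row, then --argument value for the rest. drive_tool: Moves the arm, as the interface text tells. Its arguments: {"type":"object","properties":{"series":{"type":"array","items":{"type":"array","items":{"type":"number"}}},"squeeze":{"type":"number"}},"required":["series"]}

```bash
mkdir -p pics; ls; python3 - <<'E'
from bench import r
import cv2
print(r.get_obs())
for n in("side","top","wrist"):
    f=r.grab_frame(n); cv2.imwrite(f"pics/{n}0.png",f["frame"]); print(n,f["intrinsics"],f["rvec"],f["tvec"])
E
```

```text
pics
{'clock': 0.0, 'joints': array([ 1.01890172,  0.47778482,  0.02235051,  1.55641956, -0.01148827,
        1.10928464, -0.08311717]), 'qvel': array([ 0.0011783 , -0.00242303,  0.00133333,  0.0003619 , -0.00084632,
       -0.00074072, -0.00100348]), 'tau': array([ 1.23632843e-03, -5.96445072e+01,  1.60808645e+00, -2.81194943e+01,
        1.23282822e-02,  9.14891105e-03, -2.35823717e-05]), 'tcp_pos': array([ 0.28953924, -0.60907324,  0.20784966]), 'orientation': array([-0.44627684,  1.97739501, -1.97397894]), 'contact_force': array([-1.06834843,  0.23721204,  0.80871885]), 'moment': array([0.03639467, 0.03732583, 0.00983252]), 'grip_width': 0.08516040251334833}
side [[424.28909301   0.         290.83917948]
 [  0.         424.28909301 211.88110335]
 [  0.           0.           1.        ]] [ 0.98893763 -2.43160286  1.10285081] [0.40847754 0.26837376 0.7269197 ]
top [[492.40218502   0.         282.4055225 ]
 [  0.         492.40218502 216.3614566 ]
 [  0.           0.           1.        ]] [ 1.98510878 -2.23902863  0.2286105 ] [0.07425816 0.51679129 1.05989847]
wrist [[325.1922621    0.         275.43138927]
 [  0.         325.1922621  217.55651567]
 [  0.           0.           1.        ]] [-2.42668665  1.53332203  0.24028702] [-0.67411478 -0.0386336   0.37847748]
```

View pics/side0.png

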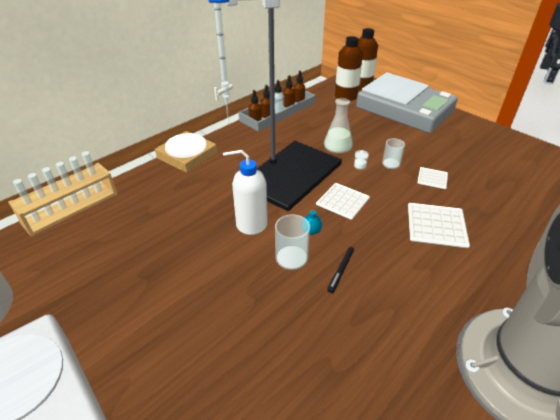

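View pics/top0.png

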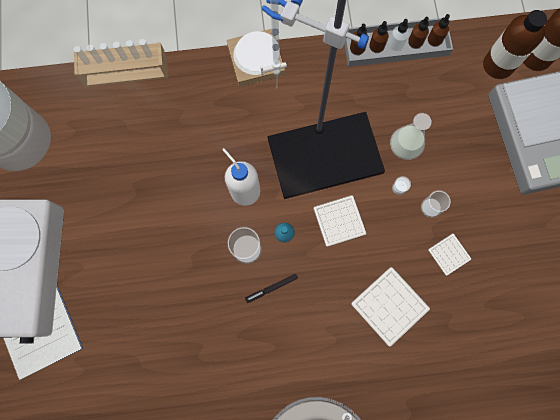

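View pics/wrist0.png

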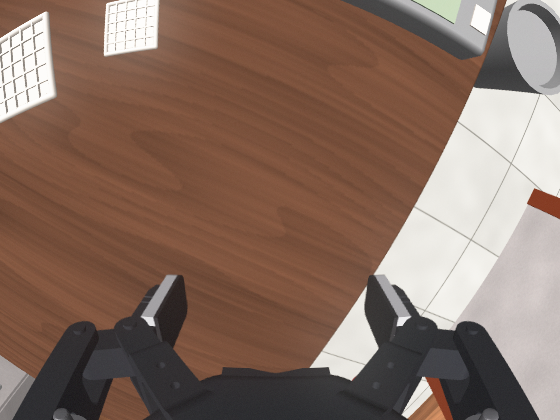

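Three tile-like things appear in the top view: (340,220) is middle-sized and lies just in front of the plate, (391,306) is large and (450,254) is small. The one at (340,220) is meant. The black plate is around (326,155). Next I'll confirm the tile in a crop and measure.

```bash
cat > h.py <<'E'
import numpy as np, cv2
from scipy.spatial.transform import Rotation as R
def ray(f,uv):
    K=f["intrinsics"];Rm=cv2.Rodrigues(np.array(f["rvec"],float))[0];t=np.array(f["tvec"]).ravel()
    d=np.linalg.inv(K)@np.array([uv[0],uv[1],1.]);return -Rm.T@t, Rm.T@d
def onz(f,uv,z):
    o,d=ray(f,uv);return o+d*(z-o[2])/d[2]
def quad(mask):
    cs=cv2.findContours(mask,cv2.RETR_EXTERNAL,cv2.CHAIN_APPROX_NONE)[0]
    return sorted(cs,key=cv2.contourArea)[::-1]
E
python3 - <<'E'
from h import *
from bench import r
f=r.grab_frame("top");im=f["frame"]
hsv=cv2.cvtColor(im,cv2.COLOR_BGR2HSV)
w=((hsv[...,1]<60)&(hsv[...,2]>130)).astype('uint8')*255
w=cv2.morphologyEx(w,cv2.MORPH_CLOSE,np.ones((5,5)))
for name,(u,v) in dict(mid=(340,220),big=(391,306),small=(450,254)).items():
    for c in quad(w):
        if cv2.pointPolygonTest(c,(u,v),False)>0:
            rc=cv2.minAreaRect(c);b=cv2.boxPoints(rc)
            P=np.array([onz(f,p,.006) for p in b]);print(name,b.round(1).tolist(),P.round(4).tolist(),np.linalg.norm(P-np.roll(P,1,0),axis=1).round(4),P.mean(0).round(4))
            if name=='mid':
                a=cv2.approxPolyDP(cv2.convexHull(c),4,True)[:,0];print(a.tolist(),[onz(f,p,.006).round(4).tolist() for p in a])
k=(im.max(2)<45).astype('uint8')*255
c=[c for c in quad(k) if cv2.pointPolygonTest(c,(326,165),False)>0][0]
a=cv2.approxPolyDP(cv2.convexHull(c),5,True)[:,0];print('plate',a.tolist(),[onz(f,p,.018).round(4).tolist() for p in a])
cv2.imwrite("pics/crop.png",cv2.resize(im[100:340,200:480],None,fx=2.5,fy=2.5,interpolation=cv2.INTER_CUBIC))
E
```

```text
mid [[312.5, 206.5], [352.70001220703125, 193.10000610351562], [366.20001220703125, 233.60000610351562], [326.0, 247.0]] [[0.5471, -0.0629, 0.006], [0.5681, -0.1623, 0.006], [0.4674, -0.1791, 0.006], [0.4474, -0.0813, 0.006]] [0.1015 0.1016 0.1021 0.0998] [ 0.5075 -0.1214  0.006 ]
[[352, 195], [366, 233], [327, 246], [313, 208]] [[0.5637, -0.1599, 0.006], [0.4689, -0.1789, 0.006], [0.4494, -0.084, 0.006], [0.5434, -0.0636, 0.006]]
big [[349.3999938964844, 303.70001220703125], [390.70001220703125, 265.5], [430.6000061035156, 308.70001220703125], [389.29998779296875, 346.8999938964844]] [[0.3122, -0.1162, 0.006], [0.3867, -0.2238, 0.006], [0.2789, -0.2974, 0.006], [0.2073, -0.1907, 0.006]] [0.1286 0.1308 0.1306 0.1285] [ 0.2963 -0.207   0.006 ]
small [[427.3999938964844, 249.10000610351562], [453.20001220703125, 231.8000030517578], [471.20001220703125, 258.79998779296875], [445.3999938964844, 276.1000061035156]] [[0.4142, -0.3147, 0.006], [0.4471, -0.382, 0.006], [0.3796, -0.4113, 0.006], [0.3476, -0.3445, 0.006]] [0.073  0.0749 0.0735 0.074 ] [ 0.3971 -0.3631  0.006 ]
plate [[365, 112], [384, 171], [284, 198], [268, 136]] [[0.7639, -0.2204, 0.018], [0.61, -0.2422, 0.018], [0.5729, 0.0021, 0.018], [0.731, 0.022, 0.018]]
```

View pics/crop.png

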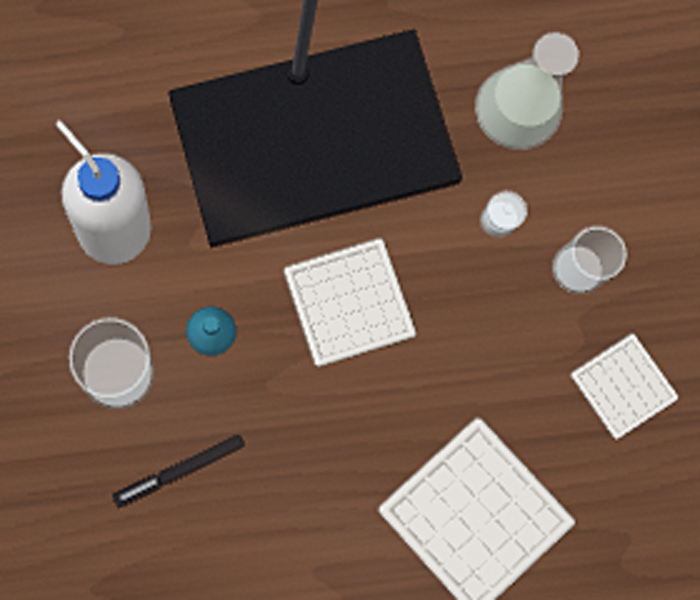

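```bash
python3 - <<'E'
from h import *
from bench import r
for n in("top","side","wrist"):
    f=r.grab_frame(n);print(n,ray(f,(280,210))[0].round(3))
f=r.grab_frame("top");o=r.get_obs()
Rm=R.from_rotvec(o["orientation"]).as_matrix();print(Rm.round(3))
im=f["frame"]
# plate edges: fit lines
k=(im.max(2)<45).astype('uint8')*255
c=[c for c in quad(k) if cv2.pointPolygonTest(c,(326,165),False)>0][0][:,0].astype(float)
A=np.array([[365,112],[384,171],[284,198],[268,136]],float)
L=[]
for i in range(4):
    p,q=A[i],A[(i+1)%4];d=(q-p)/np.linalg.norm(q-p);n=np.array([-d[1],d[0]])
    s=(c-p)@d;m=(abs((c-p)@n)<3)&(s>8)&(s<np.linalg.norm(q-p)-8)
    vx,vy,x,y=cv2.fitLine(c[m].astype('float32'),cv2.DIST_HUBER,0,.01,.01).ravel()
    L.append(np.cross([x,y,1],[x+vx,y+vy,1]))
for i in range(4):
    X=np.cross(L[i-1],L[i]);X=X[:2]/X[2]
    print(X.round(1),onz(f,X,.018).round(4),onz(f,X,0).round(4))
for nm,uv,z in [("bulb",(284,232),.03),("beaker",(246,252),0.0),("marker1",(247,299),.007),("marker2",(297,277),.007),("wash",(245,198),0.02),("flask",(407,145),.03),("weigh",(401,186),.02),("smallb",(431,207),.01)]: print(nm,onz(f,uv,z).round(3))
E
```

```text
top [0.294 0.035 1.144]
side [0.049 0.554 0.677]
wrist [ 0.36  -0.576  0.372]
[[-0.903 -0.     0.429]
 [-0.429  0.    -0.903]
 [-0.    -1.    -0.   ]]
[365.1 112. ] [ 0.764  -0.2205  0.018 ] [ 0.7715 -0.2246  0.    ]
[384.2 172.4] [ 0.6065 -0.2422  0.018 ] [ 0.6115 -0.2466  0.    ]
[284.  197.5] [0.574  0.0018 0.018 ] [0.5785 0.0013 0.    ]
[267.4 136.4] [0.7302 0.0235 0.018 ] [0.7372 0.0233 0.    ]
bulb [0.49  0.012 0.03 ]
beaker [0.459 0.105 0.   ]
marker1 [0.35  0.114 0.007]
marker2 [ 0.386 -0.005  0.007]
wash [0.583 0.093 0.02 ]
flask [ 0.664 -0.304  0.03 ]
weigh [ 0.568 -0.276  0.02 ]
smallb [ 0.511 -0.34   0.01 ]
```

Emit:
drive_tool --pt "-33 0 -37 0 4 0 45" --pt "-66 0 -74 0 8 0 45" --pt "-99 0 -111 0 12 0 45" --pt "-132 10 -148 0 16 0 45" --pt "-165 20 -185 0 17.7 0 45"

```text
clock: 0.9
tcp_pos: [0.3596, -0.371, 0.1892]
orientation: [-0.142, 2.152, -2.153]
contact_force: [2.1, -0.8, 0.5]
grip_width: 0.0453
```

```bash
cat >> h.py <<'E'
F0=np.array([.593,-.1215]);YAW=.135
EX=np.array([np.cos(YAW),np.sin(YAW)]);EY=np.array([-EX[1],EX[0]])
def st():
    from bench import r
    o=r.get_obs();Rm=R.from_rotvec(o["orientation"]).as_matrix();p=o["tcp_pos"]
    d=p[:2]-F0
    print("t",round(o["clock"],2),"tcp",p.round(4),"sx,sy(edge) mm",(1e3*np.array([d@EX,d@EY])).round(1),"F stand",np.array([o["contact_force"][:2]@EX,o["contact_force"][:2]@EY,o["contact_force"][2]]).round(2),"w",round(o["grip_width"],4))
    return o,Rm,p
def to(p1,yaw=YAW):
    o,Rm,p=st();ex=np.array([np.cos(yaw),np.sin(yaw),0])
    Rt=np.c_[-ex,[0,0,-1],np.cross(-ex,[0,0,-1])]
    print("shift",(Rm.T@(np.array(p1)-p)*1e3).round(1),"turn",np.degrees(R.from_matrix(Rm.T@Rt).as_rotvec()).round(2))
E
python3 -c "
from h import *
to([.428,-.132,.06])"
```

```text
t 0.9 tcp [ 0.3596 -0.371   0.1892] sx,sy(edge) mm [-264.9 -215.8] F stand [ 1.96 -1.03  0.54] w 0.0453
shift [ -99.2  129.1 -228. ] turn [-0.05 -0.15 -0.05]
```

Emit:
drive_tool --pt "-20 15 -45 0 0 0 45" --pt "-40 40 -91 0 0 0 45" --pt "-60 70 -137 0 0 0 45" --pt "-80 100 -183 0 0 0 45" --pt "-99 125 -228 0 0 0 45"

```text
clock: 1.4
tcp_pos: [0.421, -0.1568, 0.0782]
orientation: [-0.14, 2.151, -2.153]
contact_force: [1.4, -1.3, 0.3]
grip_width: 0.0447
```

Emit:
drive_tool --pt "0 0 0 0 0 0 45"

```text
clock: 1.5
tcp_pos: [0.4209, -0.1505, 0.0761]
orientation: [-0.152, 2.151, -2.146]
contact_force: [0.0, 0.2, 0.4]
grip_width: 0.0451
```

```bash
python3 -c "
from h import *
from bench import r
to([.428,-.132,.02])
for n in ('wrist','side'): cv2.imwrite(f'pics/{n}1.png',r.grab_frame(n)['frame'])"
```

```text
t 1.5 tcp [ 0.4209 -0.1505  0.0761] sx,sy(edge) mm [-174.4   -5.6] F stand [0.02 0.17 0.4 ] w 0.0451
shift [ -9.7  56.2 -17.2] turn [0.14 0.34 0.03]
```

View pics/wrist1.png

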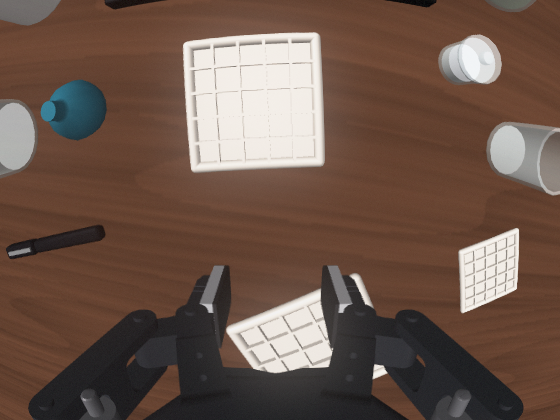

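View pics/side1.png

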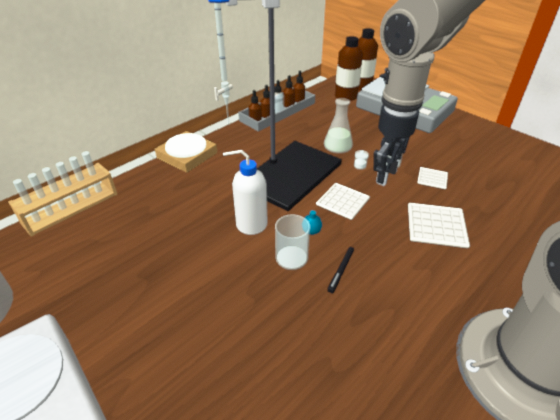

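The wrist view shows the target tile at (255,100), the bulb at (75,108), and the large tile behind the fingers with its nearest corner at (358,278). The fingers are clear of everything, so I'll descend.

Emit:
drive_tool --pt "-5 20 -9 0 0.3 0 45" --pt "-10 40 -17 0 0.3 0 45" --pt "-10 56 -17 0 0.3 0 45" --pt "-10 62 -17 0 0.3 0 45" --pt "-10 62 -17 0 0.3 0 45"

```text
clock: 2.1
tcp_pos: [0.4284, -0.139, 0.0159]
orientation: [-0.137, 2.154, -2.157]
contact_force: [-0.4, -0.3, 0.3]
grip_width: 0.0449
```

```bash
python3 -c "
from h import *
to([.428,-.132,.005])"
```

```text
t 2.1 tcp [ 0.4284 -0.139   0.0159] sx,sy(edge) mm [-165.4    4.8] F stand [-0.39 -0.23  0.34] w 0.0449
shift [-0.5 10.9 -7. ] turn [-0.07 -0.43 -0.04]
```

Emit:
drive_tool --pt "0 5 -7 0 -0.4 0 45" --pt "0 10 -7 0 -0.4 0 45" --pt "0 12 -7 0 -0.4 0 45" --pt "0 14 -7 0 -0.4 0 45" --pt "0 14 -7 0 -0.4 0 45"

```text
clock: 2.6
tcp_pos: [0.4275, -0.1321, 0.0018]
orientation: [-0.144, 2.15, -2.153]
contact_force: [0.2, -0.6, 0.8]
grip_width: 0.0447
```

```bash
python3 -c "
from h import *
to([.428,-.132,.005])"
```

```text
t 2.6 tcp [ 0.4275 -0.1321  0.0018] sx,sy(edge) mm [-165.5   11.8] F stand [ 0.16 -0.65  0.84] w 0.0447
shift [-0.5 -3.2 -0. ] turn [-0.07 -0.04 -0.03]
```

Emit:
drive_tool --pt "0 1 0 0 0 0 45" --pt "0 2 0 0 0 0 45" --pt "0 3 0 0 0 0 45" --pt "0 4 0 0 0 0 45" --pt "0 4 0 0 0 0 45"

```text
clock: 3.1
tcp_pos: [0.4273, -0.132, -0.0023]
orientation: [-0.145, 2.15, -2.153]
contact_force: [-1.0, -0.9, 0.5]
grip_width: 0.0448
```

```bash
python3 -c "
from h import *
from bench import r
to([.428,-.132,.005])
f=r.grab_frame('wrist')['frame']; cv2.imwrite('pics/wrist2.png',f)"
```

```text
t 3.1 tcp [ 0.4273 -0.132  -0.0023] sx,sy(edge) mm [-165.6   11.9] F stand [-1.09 -0.71  0.48] w 0.0448
shift [-0.6 -7.3  0.1] turn [-0.07 -0.03 -0.01]
```

View pics/wrist2.png

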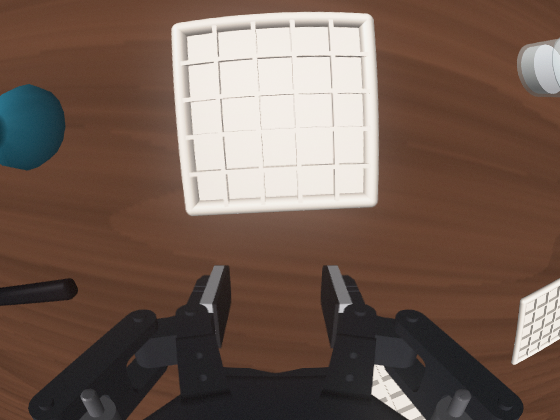

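The fingers are centred on the tile's near edge (midline pixel about 276 against 283). There is no bench contact yet, so I'll go a little lower.

Emit:
drive_tool --pt "0 1 0 0 0 0 45" --pt "0 2 0 0 0 0 45" --pt "0 3 0 0 0 0 45" --pt "0 4 0 0 0 0 45" --pt "0 4 0 0 0 0 45"

```text
clock: 3.65
tcp_pos: [0.4273, -0.1321, -0.0064]
orientation: [-0.145, 2.151, -2.153]
contact_force: [0.5, 0.1, 0.6]
grip_width: 0.0452
```

Emit:
drive_tool --pt "0 1 0 0 0 0 45" --pt "0 2 0 0 0 0 45" --pt "0 3 0 0 0 0 45" --pt "0 3 0 0 0 0 45"

```text
clock: 4.05
tcp_pos: [0.4272, -0.132, -0.0095]
orientation: [-0.145, 2.151, -2.153]
contact_force: [1.1, -0.1, -1.4]
grip_width: 0.0452
```

```bash
python3 -c "
from h import *
from bench import r
st()
f=r.grab_frame('side');im=f['frame']
K=f['intrinsics'];Rm=cv2.Rodrigues(f['rvec'])[0]
for s in(0.03,-.03):
    p=F0-.1656*EX+(.0119+s)*EY
    for z in (0,-.0095,.01):
        q=K@(Rm@np.r_[p,z]+f['tvec']);print(s,z,q[:2]/q[2])
cv2.imwrite('pics/side2.png',cv2.resize(im[150:260,300:460],None,fx=5,fy=5,interpolation=cv2.INTER_CUBIC))"
```

```text
t 4.05 tcp [ 0.4272 -0.132  -0.0095] sx,sy(edge) mm [-165.7   11.9] F stand [ 1.04 -0.23 -1.4 ] w 0.0452
0.03 0 [364.81370406 221.28002611]
0.03 -0.0095 [364.28770391 224.22029601]
0.03 0.01 [365.37460523 218.14466421]
-0.03 0 [376.6876208  207.94462993]
-0.03 -0.0095 [376.10829474 210.8622116 ]
-0.03 0.01 [377.30510327 204.83488626]
```

View pics/side2.png

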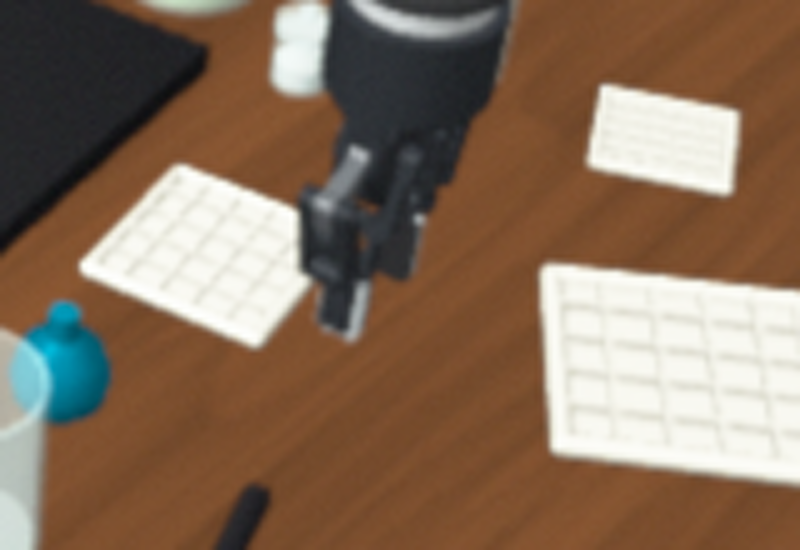

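The side view puts the fingertip at about pixel (368,217), still a few mm above the bench. I'll keep feeling downward.

Emit:
drive_tool --pt "0 1 0 0 0 0 45" --pt "0 2 0 0 0 0 45" --pt "0 2 0 0 0 0 45"

```text
clock: 4.4
tcp_pos: [0.4271, -0.132, -0.0116]
orientation: [-0.145, 2.151, -2.153]
contact_force: [-0.4, 0.1, 0.7]
grip_width: 0.0446
```

Emit:
drive_tool --pt "0 1 0 0 0 0 45" --pt "0 2 0 0 0 0 45" --pt "0 2 0 0 0 0 45"

```text
clock: 4.7
tcp_pos: [0.427, -0.132, -0.0138]
orientation: [-0.146, 2.151, -2.153]
contact_force: [-0.5, 0.7, 0.3]
grip_width: 0.045
```

Emit:
drive_tool --pt "0 1 0 0 0 0 45" --pt "0 1.5 0 0 0 0 45" --pt "0 1.5 0 0 0 0 45"

```text
clock: 5.0
tcp_pos: [0.427, -0.132, -0.0153]
orientation: [-0.146, 2.151, -2.153]
contact_force: [-0.5, -0.4, -0.1]
grip_width: 0.0447
```

```bash
python3 -c "
from h import *
from bench import r
o,_,_=st();print(o['tau'].round(1))
f=r.grab_frame('side');im=f['frame']
cv2.imwrite('pics/side3.png',cv2.resize(im[170:240,340:420],None,fx=8,fy=8,interpolation=cv2.INTER_CUBIC))"
```

```text
t 5.0 tcp [ 0.427  -0.132  -0.0153] sx,sy(edge) mm [-165.9   12. ] F stand [-0.55 -0.34 -0.05] w 0.0447
[ -0.  -45.   -0.  -12.9   0.   -0.   -0. ]
```

View pics/side3.png

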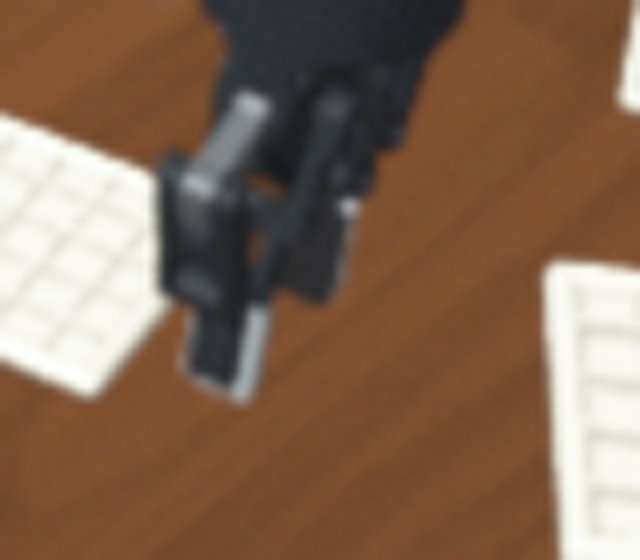

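```bash
python3 -c "
from h import *
from bench import r
f=r.grab_frame('side');K=f['intrinsics'];Rm=cv2.Rodrigues(f['rvec'])[0]
for sy in(.0225,.032):
  for sx in(-.011,.011):
    for z in (0,.01):
        p=F0+(-.1659+sx)*EX+(.012+sy)*EY
        q=K@(Rm@np.r_[p,z]+f['tvec']);print(sy,sx,z,(q[:2]/q[2]).round(1))
"
```

```text
0.0225 -0.011 0 [370.6 221.5]
0.0225 -0.011 0.01 [371.2 218.4]
0.0225 0.011 0 [362.3 217.7]
0.0225 0.011 0.01 [362.9 214.6]
0.032 -0.011 0 [368.6 223.7]
0.032 -0.011 0.01 [369.2 220.6]
0.032 0.011 0 [360.4 219.9]
0.032 0.011 0.01 [360.9 216.8]
```

Emit:
drive_tool --pt "0 1 0 0 0 0 45" --pt "0 2 0 0 0 0 45" --pt "0 2 0 0 0 0 45"

```text
clock: 5.4
tcp_pos: [0.4269, -0.132, -0.0174]
orientation: [-0.146, 2.151, -2.153]
contact_force: [-0.3, -0.1, 1.0]
grip_width: 0.0452
```

Emit:
drive_tool --pt "0 1 0 0 0 0 45" --pt "0 2 0 0 0 0 45" --pt "0 2 0 0 0 0 45"

```text
clock: 5.7
tcp_pos: [0.4268, -0.1319, -0.0195]
orientation: [-0.146, 2.151, -2.153]
contact_force: [-0.7, 0.3, -0.1]
grip_width: 0.0445
```

```bash
python3 -c "
from h import *
from bench import r
f=r.grab_frame('side');im=f['frame']
cv2.imwrite('pics/side4.png',cv2.resize(im[170:240,340:420],None,fx=8,fy=8,interpolation=cv2.INTER_CUBIC))"
```

```text
(no output)
```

View pics/side4.png

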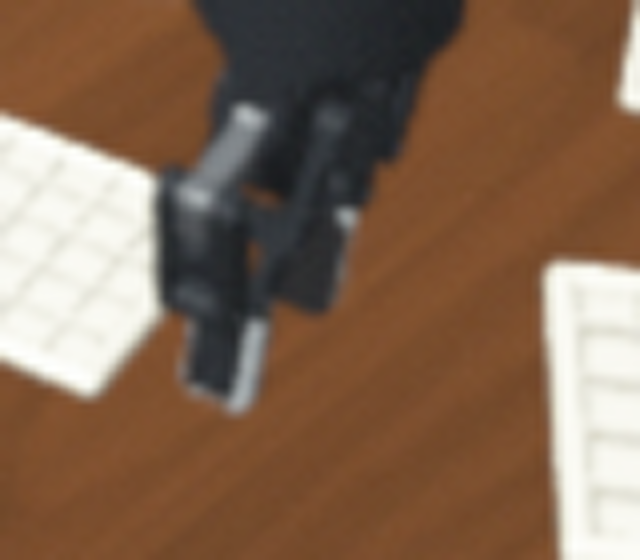

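Emit:
drive_tool --pt "0 1 0 0 0 0 45" --pt "0 1 0 0 0 0 45" --pt "0 1 0 0 0 0 45"

```text
clock: 6.05
tcp_pos: [0.4268, -0.1319, -0.0205]
orientation: [-0.146, 2.151, -2.153]
contact_force: [0.1, 0.4, 0.2]
grip_width: 0.0449
```

Emit:
drive_tool --pt "0 1 0 0 0 0 45" --pt "0 1 0 0 0 0 45" --pt "0 1 0 0 0 0 45"

```text
clock: 6.35
tcp_pos: [0.4268, -0.132, -0.0215]
orientation: [-0.146, 2.151, -2.153]
contact_force: [0.2, -0.1, -0.4]
grip_width: 0.0447
```

Emit:
drive_tool --pt "0 1 0 0 0 0 45" --pt "0 1 0 0 0 0 45" --pt "0 1 0 0 0 0 45"

```text
clock: 6.65
tcp_pos: [0.4268, -0.1319, -0.0226]
orientation: [-0.146, 2.151, -2.153]
contact_force: [-0.0, -0.4, 0.0]
grip_width: 0.0451
```

Emit:
drive_tool --pt "0 1 0 0 0 0 45" --pt "0 1 0 0 0 0 45" --pt "0 1 0 0 0 0 45"

```text
clock: 6.95
tcp_pos: [0.4267, -0.1319, -0.0236]
orientation: [-0.146, 2.151, -2.153]
contact_force: [0.2, 0.3, -0.2]
grip_width: 0.0449
```

Emit:
drive_tool --pt "-7 0 0 0 0 0 45" --pt "-14 0 0 0 0 0 45" --pt "-21 0 0 0 0 0 45" --pt "-28 0 0 0 0 0 45" --pt "-34 0 0 0 0 0 45"

```text
clock: 7.45
tcp_pos: [0.461, -0.1272, -0.0237]
orientation: [-0.147, 2.151, -2.153]
contact_force: [-1.6, -0.3, 1.3]
grip_width: 0.0451
```

```bash
python3 -c "
from h import *
from bench import r
st()
for n in ('wrist','side'):
    im=r.grab_frame(n)['frame']
    if n=='side': im=cv2.resize(im[140:250,300:440],None,fx=5,fy=5,interpolation=cv2.INTER_CUBIC)
    cv2.imwrite(f'pics/{n}5.png',im)"
```

```text
t 7.45 tcp [ 0.461  -0.1272 -0.0237] sx,sy(edge) mm [-131.5   12.1] F stand [-1.58 -0.06  1.32] w 0.0451
```

View pics/wrist5.png

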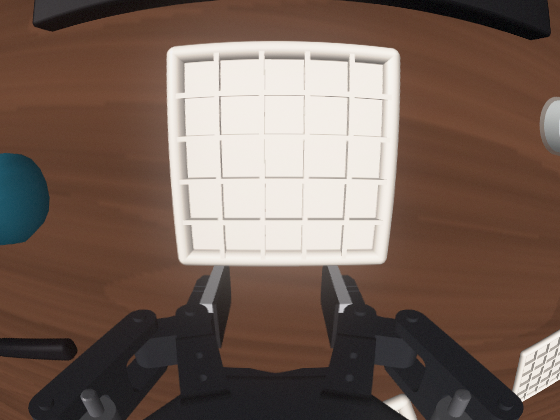

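View pics/side5.png

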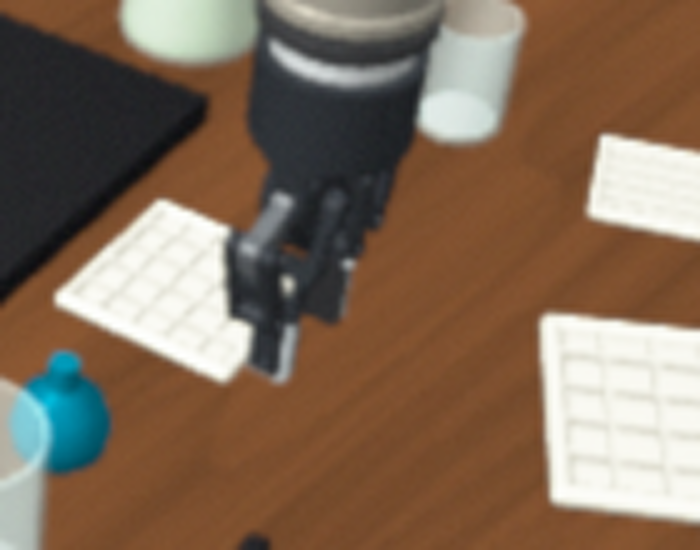

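The tile is now square against both fingertips: its near edge is at row 262 of the wrist view, touching the pads at (218,268) and (336,268). The plate front is still ahead, so I'll continue to the jam.

Emit:
drive_tool --pt "-4 0 0 0 0 0 45" --pt "-8 0 0 0 0 0 45" --pt "-12 0 0 0 0 0 45" --pt "-16 0 0 0 0 0 45" --pt "-16 0 0 0 0 0 45"

```text
clock: 8.05
tcp_pos: [0.4786, -0.1248, -0.0235]
orientation: [-0.145, 2.15, -2.152]
contact_force: [0.1, -0.1, -0.6]
grip_width: 0.0449
```

```bash
python3 -c "
from h import *
from bench import r
st()
for n in ('wrist',):
    im=r.grab_frame(n)['frame']
    cv2.imwrite(f'pics/{n}6.png',im)"
```

```text
t 8.05 tcp [ 0.4786 -0.1248 -0.0235] sx,sy(edge) mm [-113.8   12.1] F stand [ 0.06 -0.15 -0.57] w 0.0449
```

View pics/wrist6.png

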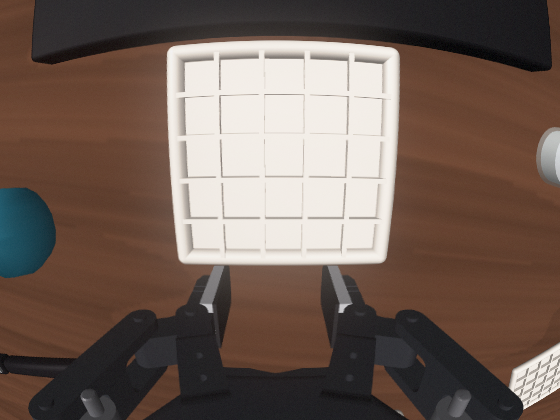

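The gap to the plate is only a few mm now.

Emit:
drive_tool --pt "-1 0 0 0 0 0 45" --pt "-2 0 0 0 0 0 45" --pt "-3 0 0 0 0 0 45" --pt "-3 0 0 0 0 0 45"

```text
clock: 8.5
tcp_pos: [0.4812, -0.1245, -0.0235]
orientation: [-0.145, 2.15, -2.152]
contact_force: [-0.6, -0.4, -0.7]
grip_width: 0.0448
```

Emit:
drive_tool --pt "-1 0 0 0 0 0 45" --pt "-2 0 0 0 0 0 45" --pt "-2 0 0 0 0 0 45"

```text
clock: 8.8
tcp_pos: [0.4815, -0.1245, -0.0237]
orientation: [-0.148, 2.152, -2.154]
contact_force: [-5.1, -0.8, 4.5]
grip_width: 0.0451
```

Jammed: 5 N horizontal. But the tool also gets 4.5 N upward, which suggests the tips ride on the upper half of the rounded edge. I'll back off, go lower until I feel the bench, and press again.

Emit:
drive_tool --pt "4 0 0 0 0 0 45" --pt "6 0 0 0 0 0 45" --pt "6 1 0 0 0 0 45" --pt "6 2 0 0 0 0 45" --pt "6 2 0 0 0 0 45"

```text
clock: 9.3
tcp_pos: [0.4758, -0.1253, -0.0247]
orientation: [-0.148, 2.151, -2.154]
contact_force: [-4.7, 1.0, 16.2]
grip_width: 0.0449
```

Emit:
drive_tool --pt "0 1 0 0 0 0 45" --pt "0 2 0 0 0 0 45" --pt "0 2 0 0 0 0 45"

```text
clock: 9.6
tcp_pos: [0.4758, -0.1254, -0.0248]
orientation: [-0.148, 2.151, -2.154]
contact_force: [-9.4, 2.1, 29.5]
grip_width: 0.0453
```

The bench is felt at TCP z ≈ -0.0245, so the tips were about right. I'll lift 1 mm, then press again and start rising.

Emit:
drive_tool --pt "0 -1.2 0 0 0 0 45" --pt "-2 -1.2 0 0 0 0 45" --pt "-5 -1.2 0 0 0 0 45" --pt "-7.5 -1.2 0 0 0 0 45" --pt "-7.5 -1.2 0 0 0 0 45"

```text
clock: 10.1
tcp_pos: [0.4814, -0.1245, -0.0242]
orientation: [-0.152, 2.153, -2.156]
contact_force: [-5.1, -0.7, 3.7]
grip_width: 0.0447
```

```bash
python3 -c "
from h import *
st()"
```

```text
t 10.1 tcp [ 0.4814 -0.1245 -0.0242] sx,sy(edge) mm [-111.    12.1] F stand [-5.1   0.02  3.67] w 0.0447
```

Emit:
drive_tool --pt "-2.5 -1 0 0 0 0 45" --pt "-3 -3 0 0 0 0 45" --pt "-3 -6 0 0 0 0 45" --pt "-3.2 -9 0 0 0 0 45" --pt "-3.5 -12 0 0 0 0 45"

```text
clock: 10.6
tcp_pos: [0.4818, -0.1245, -0.0133]
orientation: [-0.158, 2.157, -2.159]
contact_force: [-7.2, -1.2, 1.3]
grip_width: 0.0451
```

```bash
python3 -c "
from h import *
from bench import r
st()
for n in ('wrist','side'):
    im=r.grab_frame(n)['frame']
    if n=='side': im=cv2.resize(im[140:250,300:440],None,fx=5,fy=5,interpolation=cv2.INTER_CUBIC)
    cv2.imwrite(f'pics/{n}7.png',im)"
```

```text
t 10.6 tcp [ 0.4818 -0.1245 -0.0133] sx,sy(edge) mm [-110.5   12. ] F stand [-7.29 -0.25  1.34] w 0.0451
```

View pics/side7.png

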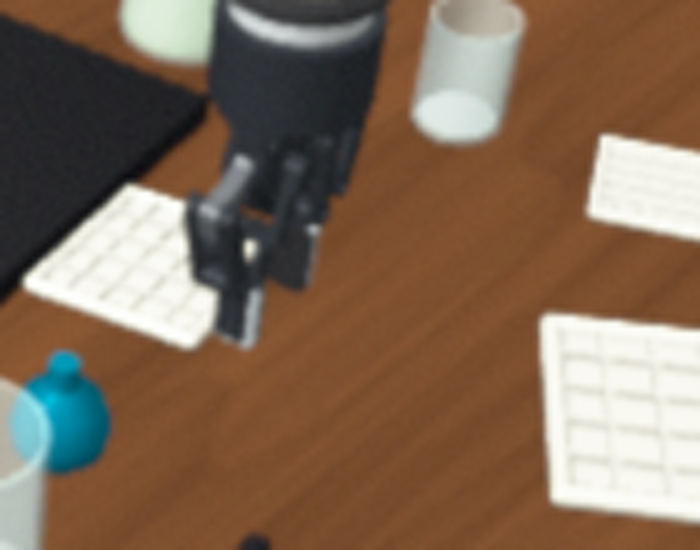

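View pics/wrist7.png

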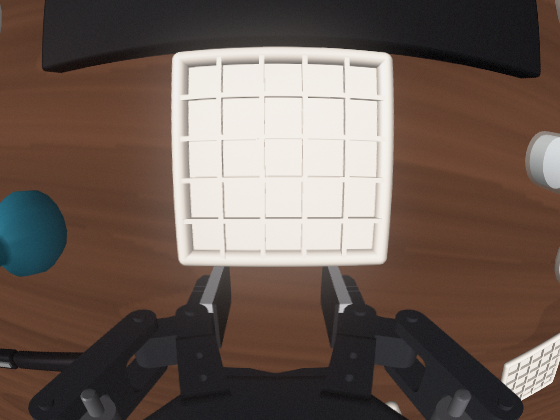

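It works: the near edge rose with the fingertips. In the wrist view the far edge is now narrower (175–390, row 55) and the near edge still touches the pads. I'll follow the arc.

Emit:
drive_tool --pt "-3.5 -4 0 0 0 0 45" --pt "-4 -8 0 0 0 0 45" --pt "-5 -13 0 0 0 0 45" --pt "-6.5 -18 0 0 0 0 45" --pt "-8.5 -23 0 0 0 0 45"

```text
clock: 11.2
tcp_pos: [0.4865, -0.1239, 0.0086]
orientation: [-0.166, 2.161, -2.163]
contact_force: [-9.1, -2.2, 2.2]
grip_width: 0.0449
```

```bash
python3 -c "
from h import *
from bench import r
st()
for n in ('wrist','side'):
    im=r.grab_frame(n)['frame']
    if n=='side': im=cv2.resize(im[140:250,300:440],None,fx=5,fy=5,interpolation=cv2.INTER_CUBIC)
    cv2.imwrite(f'pics/{n}8.png',im)"
```

```text
t 11.2 tcp [ 0.4865 -0.1239  0.0086] sx,sy(edge) mm [-105.9   12. ] F stand [-9.32 -0.91  2.24] w 0.0449
```

View pics/side8.png

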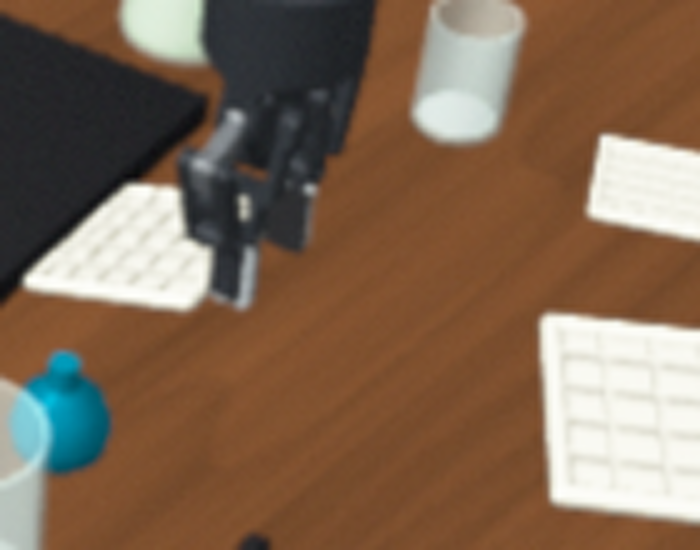

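The near edge is up by about 33 mm (θ ≈ 21°), consistent with the arc. I'll check tool orientation drift before continuing.

```bash
python3 -c "
from h import *
o,Rm,p=st();to(p);print(Rm.round(3))"
```

```text
t 11.3 tcp [ 0.4866 -0.1239  0.0089] sx,sy(edge) mm [-105.8   11.9] F stand [-9.22 -0.44  2.83] w 0.0447
t 11.3 tcp [ 0.4866 -0.1239  0.0089] sx,sy(edge) mm [-105.8   11.9] F stand [-9.22 -0.44  2.83] w 0.0447
shift [0. 0. 0.] turn [ 0.03 -0.11  1.16]
[[-0.991 -0.02   0.133]
 [-0.133 -0.002 -0.991]
 [ 0.02  -1.    -0.   ]]
```

Emit:
drive_tool --pt "-5.5 -6 0 0 0 0.4 45" --pt "-9 -13 0 0 0 0.8 45" --pt "-13 -19 0 0 0 1 45" --pt "-17.5 -25 0 0 0 1 45" --pt "-23 -31 0 0 0 1 45"

```text
clock: 11.8
tcp_pos: [0.5046, -0.1213, 0.0383]
orientation: [-0.158, 2.16, -2.158]
contact_force: [-14.2, -1.7, 10.1]
grip_width: 0.0453
```

```bash
python3 -c "
from h import *
from bench import r
o,Rm,p=st();to(p)
for n in ('wrist','side'):
    im=r.grab_frame(n)['frame']
    if n=='side': im=cv2.resize(im[110:220,290:430],None,fx=5,fy=5,interpolation=cv2.INTER_CUBIC)
    cv2.imwrite(f'pics/{n}9.png',im)"
```

```text
t 11.8 tcp [ 0.5046 -0.1213  0.0383] sx,sy(edge) mm [-87.5  12.1] F stand [-14.32   0.18  10.05] w 0.0453
t 11.8 tcp [ 0.5046 -0.1213  0.0383] sx,sy(edge) mm [-87.5  12.1] F stand [-14.32   0.18  10.05] w 0.0453
shift [0. 0. 0.] turn [ 0.1  -0.16  0.78]
```

View pics/side9.png

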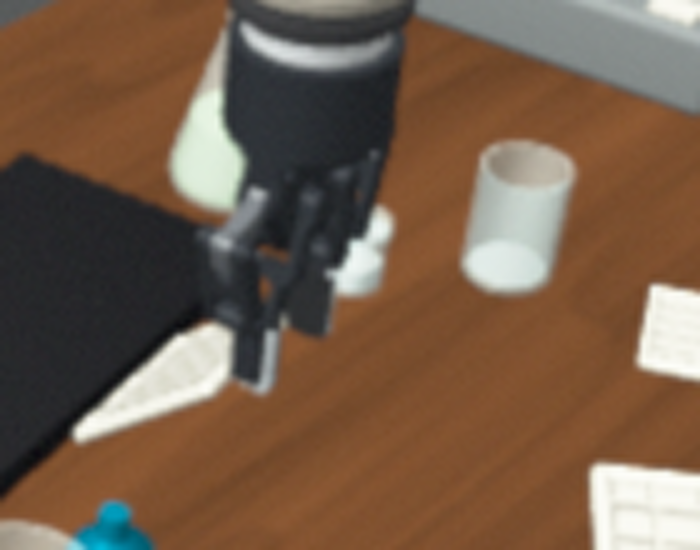

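View pics/wrist9.png

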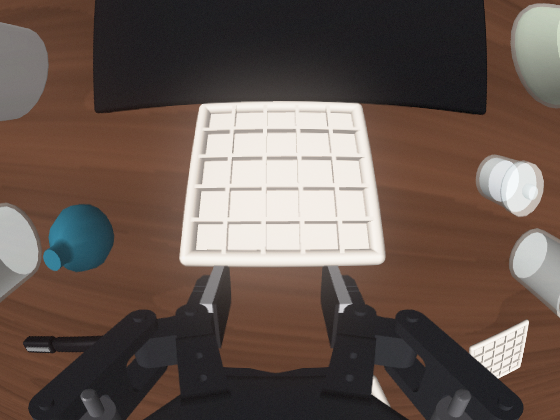

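θ ≈ 43°, on the arc and still square. Continuing with less press.

Emit:
drive_tool --pt "-5 -4 0 0 0 0.4 45" --pt "-10 -8 0 0 0 0.6 45" --pt "-15 -11.5 0 0 0 0.6 45" --pt "-20 -15 0 0 0 0.6 45" --pt "-25 -18 0 0 0 0.6 45"

```text
clock: 12.4
tcp_pos: [0.5257, -0.1185, 0.0567]
orientation: [-0.155, 2.161, -2.157]
contact_force: [-16.1, -1.0, 23.3]
grip_width: 0.045
```

```bash
python3 -c "
from h import *
from bench import r
o,Rm,p=st();to(p)
for n in ('wrist','side'):
    im=r.grab_frame(n)['frame']
    if n=='side': im=cv2.resize(im[110:220,290:430],None,fx=5,fy=5,interpolation=cv2.INTER_CUBIC)
    cv2.imwrite(f'pics/{n}10.png',im)"
```

```text
t 12.4 tcp [ 0.5257 -0.1185  0.0567] sx,sy(edge) mm [-66.3  12. ] F stand [-16.08   1.15  23.27] w 0.045
t 12.4 tcp [ 0.5257 -0.1185  0.0567] sx,sy(edge) mm [-66.3  12. ] F stand [-16.08   1.15  23.27] w 0.045
shift [0. 0. 0.] turn [ 0.14 -0.19  0.67]
```

View pics/side10.png

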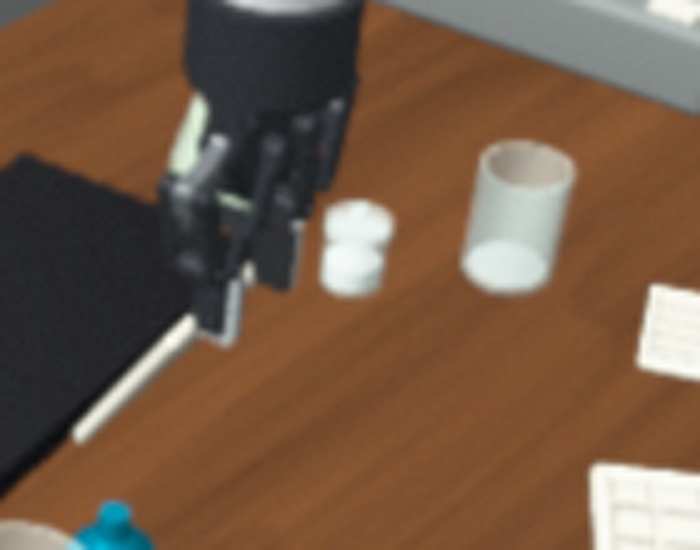

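View pics/wrist10.png

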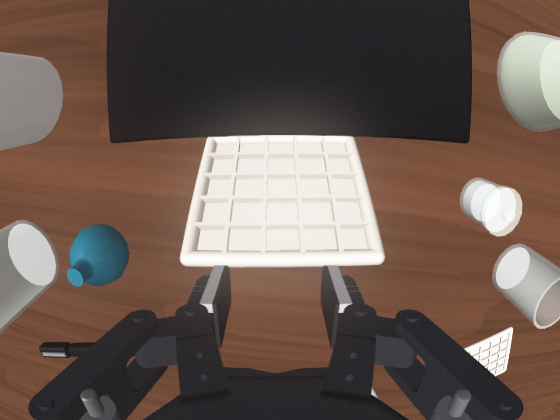

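The downward reaction has grown to 23 N because the rounded edge rolls on the fingers. I need about 2 mm more rise; the tile is at about 59°.

Emit:
drive_tool --pt "-2 -4 0 0 0 0.3 45" --pt "-7 -7 0 0 0 0.6 45" --pt "-12 -10 0 0 0 0.6 45" --pt "-17 -12 0 0 0 0.6 45" --pt "-22 -14 0 0 0 0.6 45"

```text
clock: 13.0
tcp_pos: [0.5499, -0.1152, 0.0713]
orientation: [-0.141, 2.155, -2.15]
contact_force: [0.3, 0.0, -0.6]
grip_width: 0.0452
```

```bash
python3 -c "
from h import *
from bench import r
o,Rm,p=st();to(p)
for n in ('wrist','side'):
    im=r.grab_frame(n)['frame']
    if n=='side': im=cv2.resize(im[110:220,290:430],None,fx=5,fy=5,interpolation=cv2.INTER_CUBIC)
    cv2.imwrite(f'pics/{n}11.png',im)"
```

```text
t 13.0 tcp [ 0.5499 -0.1152  0.0713] sx,sy(edge) mm [-41.9  12. ] F stand [ 0.27  0.   -0.61] w 0.0452
t 13.0 tcp [ 0.5499 -0.1152  0.0713] sx,sy(edge) mm [-41.9  12. ] F stand [ 0.27  0.   -0.61] w 0.0452
shift [0. 0. 0.] turn [ 0.12 -0.16 -0.08]
```

View pics/side11.png

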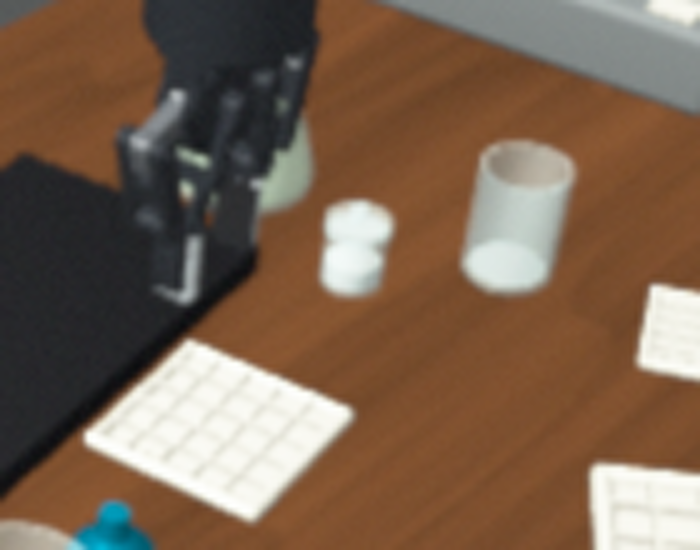

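View pics/wrist11.png

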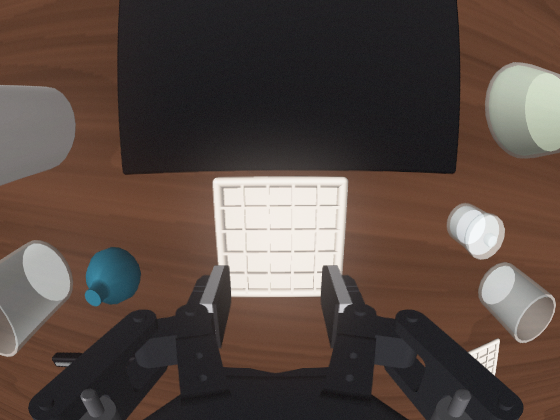

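The tile slipped off the tips at about 60° and fell back flat on the bench, still ribs up and square, close to the plate at wrist (215–347, 178–297). The cause looks like the tips riding up onto the edge's end. On the retry I'll lag the rise past about 35° and let the horizontal push do the lifting. Backing off now, then down again.

Emit:
drive_tool --pt "25 0 0 0 0 0 45" --pt "60 0 0 0 0 0 45" --pt "100 0 0 0 0 0 45" --pt "105 20 0 0 0 0 45" --pt "105 50 0 0 0 0 45"

```text
clock: 13.6
tcp_pos: [0.4461, -0.1298, 0.022]
orientation: [-0.136, 2.152, -2.15]
contact_force: [1.0, -0.5, -0.3]
grip_width: 0.0449
```

```bash
python3 -c "
from h import *
from bench import r
o,Rm,p=st();to([*(F0-.140*EX+.012*EY),-.0235])
for n in ('wrist',):
    im=r.grab_frame(n)['frame']
    cv2.imwrite(f'pics/{n}12.png',im)"
```

```text
t 13.6 tcp [ 0.4461 -0.1298  0.022 ] sx,sy(edge) mm [-146.7   11.5] F stand [ 0.96 -0.67 -0.29] w 0.0449
t 13.6 tcp [ 0.4461 -0.1298  0.022 ] sx,sy(edge) mm [-146.7   11.5] F stand [ 0.96 -0.67 -0.29] w 0.0449
shift [-6.5 45.5 -0.5] turn [ 0.03 -0.23 -0.29]
```

View pics/wrist12.png

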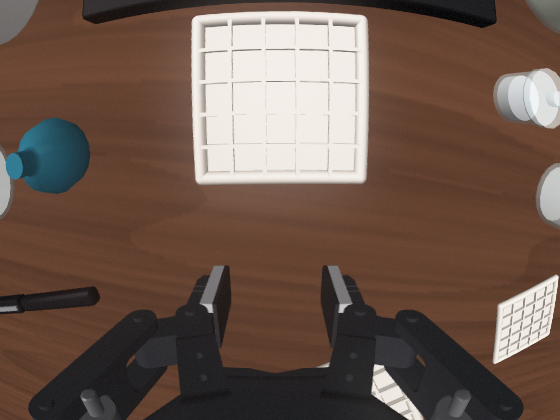

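The tile is clear ahead, square and centred (195–365, 15–183). Down and forward.

Emit:
drive_tool --pt "0 20 0 0 0 -0.3 45" --pt "0 38 0 0 0 -0.3 45" --pt "0 44 0 0 0 -0.3 45" --pt "0 45.5 0 0 0 -0.3 45" --pt "0 45.5 0 0 0 -0.3 45"

```text
clock: 14.15
tcp_pos: [0.4429, -0.1284, -0.0249]
orientation: [-0.153, 2.159, -2.155]
contact_force: [-11.9, 4.3, 47.8]
grip_width: 0.045
```

Emit:
drive_tool --pt "-8 0 0 0 0 0 45" --pt "-16 0 0 0 0 0 45" --pt "-24 0 0 0 0 0 45" --pt "-30 0 0 0 0 0 45" --pt "-30 0 0 0 0 0 45"

```text
clock: 14.65
tcp_pos: [0.4673, -0.1252, -0.0248]
orientation: [-0.164, 2.166, -2.161]
contact_force: [-17.0, 0.1, 32.5]
grip_width: 0.0447
```

```bash
python3 -c "
from h import *
o,Rm,p=st();to([*(F0-.111*EX+.012*EY),-.0243])"
```

```text
t 14.65 tcp [ 0.4673 -0.1252 -0.0248] sx,sy(edge) mm [-125.1   13.3] F stand [-16.87   2.42  32.53] w 0.0447
t 14.65 tcp [ 0.4673 -0.1252 -0.0248] sx,sy(edge) mm [-125.1   13.3] F stand [-16.87   2.42  32.53] w 0.0447
shift [-14.1  -0.8   1.2] turn [ 0.21 -0.24  1.16]
```

Overshot downward into the bench: 48 N at the first reading, 32 N now. I'll unload and correct the pitch.

Emit:
drive_tool --pt "0 -3 0 0 0 0.6 45" --pt "0 -3 0 0.2 -0.2 1.2 45" --pt "-4 -2 0 0.2 -0.2 1.2 45" --pt "-8 -1 1 0.2 -0.2 1.2 45" --pt "-10 -0.8 1 0.2 -0.2 1.2 45"

```text
clock: 15.15
tcp_pos: [0.478, -0.1248, -0.0245]
orientation: [-0.144, 2.152, -2.151]
contact_force: [-1.2, -0.2, 1.1]
grip_width: 0.0452
```

```bash
python3 -c "
from h import *
o,Rm,p=st();to([*(F0-.111*EX+.012*EY),-.0243])"
```

```text
t 15.15 tcp [ 0.478  -0.1248 -0.0245] sx,sy(edge) mm [-114.4   12.2] F stand [-1.2  -0.07  1.09] w 0.0452
t 15.15 tcp [ 0.478  -0.1248 -0.0245] sx,sy(edge) mm [-114.4   12.2] F stand [-1.2  -0.07  1.09] w 0.0452
shift [-3.4 -0.2  0.2] turn [ 0.02 -0.03 -0.03]
```

Emit:
drive_tool --pt "-2 0 0 0 0 0 45" --pt "-4 0 0 0 0 0 45" --pt "-5 0 0 0 0 0 45" --pt "-6 0 0 0 0 0 45"

```text
clock: 15.55
tcp_pos: [0.4783, -0.1247, -0.0247]
orientation: [-0.155, 2.158, -2.157]
contact_force: [-15.9, -1.2, 24.7]
grip_width: 0.0449
```

Emit:
drive_tool --pt "-3 -1 0 0 0 0 45" --pt "-3.5 -3 0 0 0 0 45" --pt "-3.5 -6 0 0 0 0 45" --pt "-4 -9 0 0 0 0 45" --pt "-4 -12 0 0 0 0 45"

```text
clock: 16.05
tcp_pos: [0.4819, -0.1243, -0.0127]
orientation: [-0.156, 2.158, -2.157]
contact_force: [-2.2, -1.5, 0.0]
grip_width: 0.0449
```

```bash
python3 -c "
from h import *
o,Rm,p=st();to(p)"
```

```text
t 16.05 tcp [ 0.4819 -0.1243 -0.0127] sx,sy(edge) mm [-110.5   12.1] F stand [-2.42 -1.19  0.04] w 0.0449
t 16.05 tcp [ 0.4819 -0.1243 -0.0127] sx,sy(edge) mm [-110.5   12.1] F stand [-2.42 -1.19  0.04] w 0.0449
shift [0. 0. 0.] turn [ 0.07 -0.12  0.65]
```

```bash
python3 -c "
from h import *
from bench import r
for n in ('side',):
    im=r.grab_frame(n)['frame']
    im=cv2.resize(im[140:250,300:440],None,fx=5,fy=5,interpolation=cv2.INTER_CUBIC)
    cv2.imwrite(f'pics/{n}13.png',im)"
```

```text
(no output)
```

View pics/side13.png

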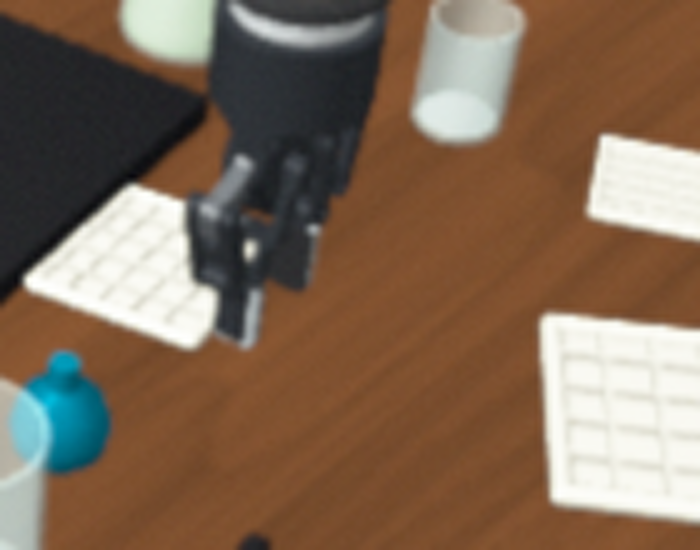

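The near corner rose, as in the first lift (193,348), but with a weak press. I'll lower it back to the bench to get a clean, firm start with maximum overlap.

Emit:
drive_tool --pt "-3 3 0 0 -0.1 0.7 45" --pt "-3 6 0 0 -0.1 0.7 45" --pt "-3 9 0 0 -0.1 0.7 45" --pt "-3 11.3 0 0 -0.1 0.7 45" --pt "-3 11.5 0 0 -0.1 0.7 45"

```text
clock: 16.6
tcp_pos: [0.4816, -0.1244, -0.0245]
orientation: [-0.15, 2.156, -2.153]
contact_force: [-8.9, -1.8, 6.0]
grip_width: 0.0447
```

```bash
python3 -c "
from h import *
o,Rm,p=st();to(p)"
```

```text
t 16.6 tcp [ 0.4816 -0.1244 -0.0245] sx,sy(edge) mm [-110.8   12.1] F stand [-9.08 -0.54  5.99] w 0.0447
t 16.6 tcp [ 0.4816 -0.1244 -0.0245] sx,sy(edge) mm [-110.8   12.1] F stand [-9.08 -0.54  5.99] w 0.0447
shift [0. 0. 0.] turn [ 0.1  -0.06  0.26]
```

Emit:
drive_tool --pt "-4 0 0 0 0 0.3 45" --pt "-4 -3 0 0 0 0.5 45" --pt "-4 -7 0 0 0 0.8 45" --pt "-4.5 -11 0 0 0 0.8 45" --pt "-5.5 -15 0 0 0 0.8 45"

```text
clock: 17.1
tcp_pos: [0.4828, -0.1242, -0.0104]
orientation: [-0.142, 2.155, -2.149]
contact_force: [-10.9, -2.8, 1.1]
grip_width: 0.0447
```

```bash
python3 -c "
from h import *
o,Rm,p=st();to(p)"
```

```text
t 17.1 tcp [ 0.4828 -0.1242 -0.0104] sx,sy(edge) mm [-109.6   12.1] F stand [-11.19  -1.28   1.08] w 0.0447
t 17.1 tcp [ 0.4828 -0.1242 -0.0104] sx,sy(edge) mm [-109.6   12.1] F stand [-11.19  -1.28   1.08] w 0.0447
shift [0. 0. 0.] turn [ 0.15 -0.11 -0.11]
```

Emit:
drive_tool --pt "-4 -1 0 0 0 0.2 45" --pt "-5.5 -6 0 0 0 0.4 45" --pt "-7 -11 0 0 0 0.6 45" --pt "-9 -15 0 0 0 0.6 45" --pt "-11 -19 0 0 0 0.6 45"

```text
clock: 17.6
tcp_pos: [0.4869, -0.1236, 0.0073]
orientation: [-0.142, 2.157, -2.149]
contact_force: [-15.4, -3.2, 4.5]
grip_width: 0.0447
```

```bash
python3 -c "
from h import *
o,Rm,p=st();to(p)"
```

```text
t 17.6 tcp [ 0.4869 -0.1236  0.0073] sx,sy(edge) mm [-105.4   12.2] F stand [-15.67  -1.13   4.45] w 0.0447
t 17.6 tcp [ 0.4869 -0.1236  0.0073] sx,sy(edge) mm [-105.4   12.2] F stand [-15.67  -1.13   4.45] w 0.0447
shift [0. 0. 0.] turn [ 0.22 -0.17 -0.01]
```

Emit:
drive_tool --pt "-5 -3 0 0 0 0.3 45" --pt "-8.5 -9 0 0 0 0.5 45" --pt "-12 -14 0 0 0 0.8 45" --pt "-16 -18 0 0 0 0.8 45" --pt "-20 -22 0 0 0 0.8 45"

```text
clock: 18.1
tcp_pos: [0.4962, -0.1224, 0.0274]
orientation: [-0.147, 2.163, -2.151]
contact_force: [-26.6, -3.7, 14.4]
grip_width: 0.0451
```

```bash
python3 -c "
from h import *
from bench import r
o,Rm,p=st();to(p)
for n in ('wrist','side'):
    im=r.grab_frame(n)['frame']
    if n=='side': im=cv2.resize(im[110:220,290:430],None,fx=5,fy=5,interpolation=cv2.INTER_CUBIC)
    cv2.imwrite(f'pics/{n}14.png',im)"
```

```text
t 18.1 tcp [ 0.4962 -0.1224  0.0274] sx,sy(edge) mm [-96.   12.2] F stand [-26.85  -0.11  14.4 ] w 0.0451
t 18.1 tcp [ 0.4962 -0.1224  0.0274] sx,sy(edge) mm [-96.   12.2] F stand [-26.85  -0.11  14.4 ] w 0.0451
shift [0. 0. 0.] turn [ 0.34 -0.29  0.3 ]
```

View pics/side14.png

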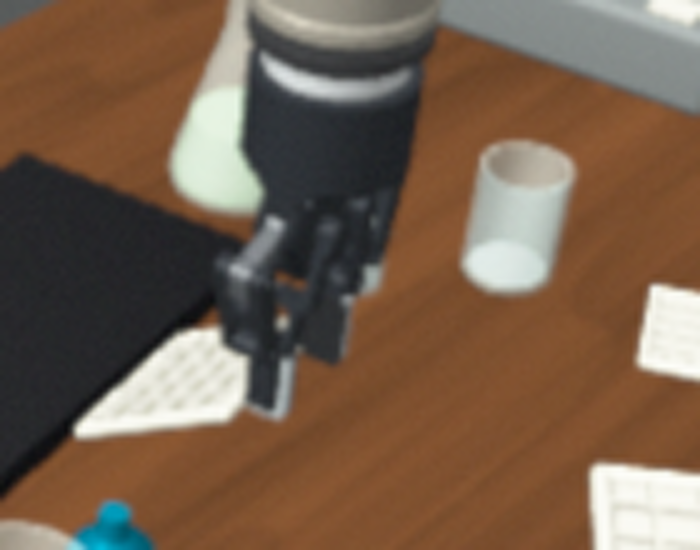

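View pics/wrist14.png

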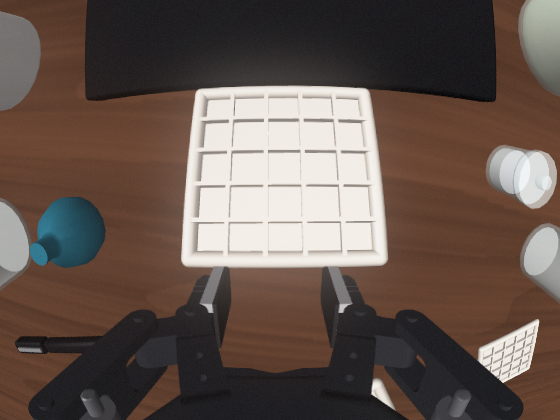

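θ ≈ 33°, held firmly: 27 N forward, 14 N along z. Next I'll let the rise lag so the edge climbs up the pads.

Emit:
drive_tool --pt "-8 0 0 0.2 -0.2 0.3 45" --pt "-10 -2 0 0.3 -0.3 0.6 45" --pt "-12 -3.5 0 0.3 -0.3 0.8 45" --pt "-14 -5 0 0.3 -0.3 0.8 45"

```text
clock: 18.6
tcp_pos: [0.4999, -0.1221, 0.0309]
orientation: [-0.154, 2.159, -2.155]
contact_force: [-27.6, -3.6, 19.4]
grip_width: 0.0452
```

```bash
cat >> h.py <<'E'
def an():
    o,Rm,p=st();d=p[:2]-F0;dx=d@EX*1e3+111;H=p[2]*1e3+24.4
    th=np.arccos(1-dx/92);print("dx %.1f H %.1f th %.1f Harc %.1f roll %.1f"%(dx,H,np.degrees(th),92*np.sin(th),4*th));to(p)
E
python3 -c "
from h import *
an()"
```

```text
t 18.6 tcp [ 0.4999 -0.1221  0.0309] sx,sy(edge) mm [-92.3  12. ] F stand [-27.84   0.13  19.42] w 0.0452
dx 18.7 H 55.3 th 37.2 Harc 55.6 roll 2.6
t 18.6 tcp [ 0.4999 -0.1221  0.0309] sx,sy(edge) mm [-92.3  12. ] F stand [-27.84   0.13  19.42] w 0.0452
shift [0. 0. 0.] turn [ 0.13 -0.11  0.56]
```

Emit:
drive_tool --pt "-9 0 0 0.1 -0.1 0.4 45" --pt "-11 -1 0 0.1 -0.1 0.8 45" --pt "-13 -2 0 0.1 -0.1 1 45" --pt "-15 -3 0 0.1 -0.1 1 45" --pt "-17 -4 0 0.1 -0.1 1 45"

```text
clock: 19.1
tcp_pos: [0.5008, -0.122, 0.0321]
orientation: [-0.166, 2.165, -2.161]
contact_force: [-39.3, -3.7, 27.1]
grip_width: 0.0449
```

```bash
python3 -c "
from h import *
an()
from bench import r
for n in ('wrist','side'):
    im=r.grab_frame(n)['frame']
    if n=='side': im=cv2.resize(im[110:220,290:430],None,fx=5,fy=5,interpolation=cv2.INTER_CUBIC)
    cv2.imwrite(f'pics/{n}15.png',im)"
```

```text
t 19.1 tcp [ 0.5008 -0.122   0.0321] sx,sy(edge) mm [-91.4  11.9] F stand [-39.42   1.66  27.05] w 0.0449
dx 19.6 H 56.5 th 38.1 Harc 56.8 roll 2.7
t 19.1 tcp [ 0.5008 -0.122   0.0321] sx,sy(edge) mm [-91.4  11.9] F stand [-39.42   1.66  27.05] w 0.0449
shift [0. 0. 0.] turn [ 0.19 -0.19  1.24]
```

View pics/side15.png

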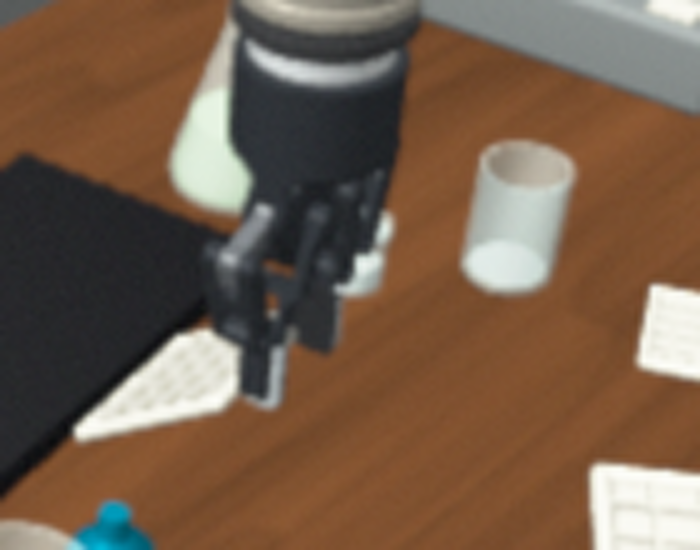

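View pics/wrist15.png

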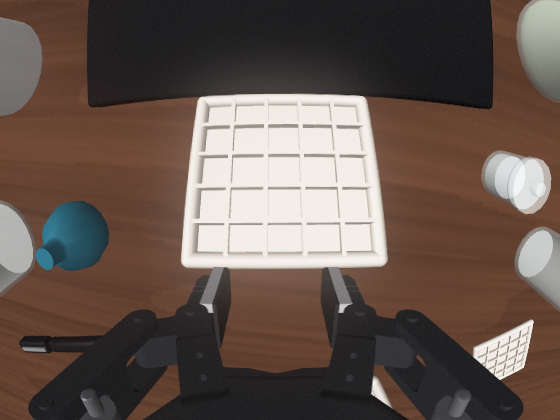

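Friction is high (ratio 0.69, no sliding, 39 N). I'll unload a little and tilt the fingertips slightly forward (+pitch) while continuing. That turns the pad normal upward so the edge climbs the pads instead of rolling off the tips.

Emit:
drive_tool --pt "-6 -1 0 0 0 2 45" --pt "-8 -2.5 0 0.2 -0.2 5 45" --pt "-11 -4 0 0.2 -0.2 8 45" --pt "-14 -5 0 0.2 -0.2 11 45" --pt "-17 -6 0 0.2 -0.2 13 45"

```text
clock: 19.7
tcp_pos: [0.5115, -0.1205, 0.0365]
orientation: [0.066, 2.07, -2.042]
contact_force: [-22.2, -2.6, 16.6]
grip_width: 0.045
```

```bash
cat >> h.py <<'E'
def an2(save=None):
    o,Rm,p=st();b=np.arctan2(Rm[:2,1]@EX,-Rm[2,1]);
    # finger face point near tip: tip = p-24.4mm*y ; front face +11 along -x tool
    tip=p-.0244*Rm[:,1]-.011*Rm[:,0];d=tip[:2]-F0
    print("b %.1f  front tip corner: sx %.1f z %.1f"%(np.degrees(b),d@EX*1e3,tip[2]*1e3));to(p)
    if save:
        from bench import r
        im=r.grab_frame('side')['frame'];wr=r.grab_frame('wrist')['frame']
        a=cv2.resize(im[100:220,290:430],(490,420),interpolation=cv2.INTER_CUBIC)
        cv2.imwrite('pics/%s.png'%save,cv2.resize(np.hstack([a,wr[:,120:430]]),None,fx=.98,fy=.98))
E
python3 -c "
from h import *
an2('c16')"
```

```text
t 19.7 tcp [ 0.5115 -0.1205  0.0365] sx,sy(edge) mm [-80.6  11.9] F stand [-22.33   0.4   16.65] w 0.045
b 11.3  front tip corner: sx -74.6 z 62.6
t 19.7 tcp [ 0.5115 -0.1205  0.0365] sx,sy(edge) mm [-80.6  11.9] F stand [-22.33   0.4   16.65] w 0.045
shift [0. 0. 0.] turn [  0.02  -0.1  -11.27]
```

View pics/c16.png

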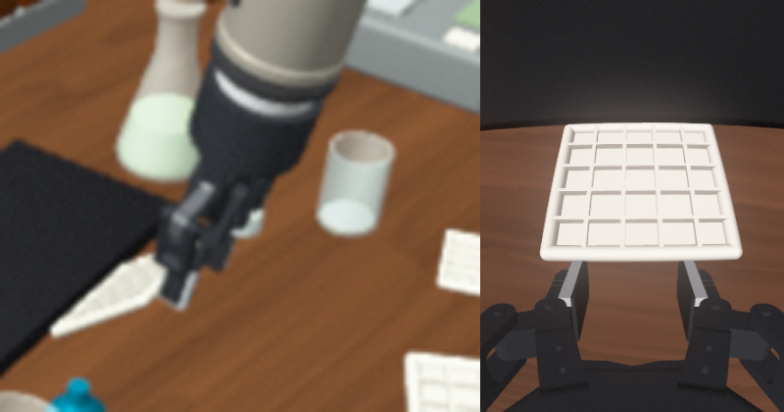

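```bash
cat >> h.py <<'E'
def an3(save=None):
    from scipy.optimize import brentq
    from bench import r
    o=r.get_obs();Rm=R.from_rotvec(o["orientation"]).as_matrix();p=o["tcp_pos"]
    tip=p-.0244*Rm[:,1]-.011*Rm[:,0];d=tip[:2]-F0
    b=np.arctan2(Rm[:2,1]@EX,-Rm[2,1]);c=np.array([d@EX*1e3,tip[2]*1e3]);n=np.array([np.cos(b),np.sin(b)]);u=np.array([-np.sin(b),np.cos(b)])
    C=lambda t:np.array([-4-92*np.cos(t),4+92*np.sin(t)])
    ts=np.linspace(0,1.8,181);v=[(C(t)-c)@n-4 for t in ts]
    for i in range(180):
        if v[i]*v[i+1]<0:
            t=brentq(lambda t:(C(t)-c)@n-4,ts[i],ts[i+1]);print("theta %.1f margin above tip %.1f"%(np.degrees(t),(C(t)-c)@u))
    an2(save)
E
python3 -c "
from h import *
an3()"
```

```text
theta 42.9 margin above tip 3.3
t 19.8 tcp [ 0.5114 -0.1206  0.0365] sx,sy(edge) mm [-80.7  11.9] F stand [-19.35   0.37  14.97] w 0.0449
b 11.2  front tip corner: sx -74.7 z 62.6
t 19.8 tcp [ 0.5114 -0.1206  0.0365] sx,sy(edge) mm [-80.7  11.9] F stand [-19.35   0.37  14.97] w 0.0449
shift [0. 0. 0.] turn [  0.03  -0.11 -11.25]
```

Calculated θ ≈ 43° with 3.3 mm of pad below the edge, so it has slid in the right direction. I'll make a small planner for the arc.

```bash
cat >> h.py <<'E'
def plan(rows,sy=12):
    from bench import r
    o=r.get_obs();Rm=R.from_rotvec(o["orientation"]).as_matrix();p=o["tcp_pos"]
    for th,b,s,pr in rows:
        t=np.radians(th);b=np.radians(b);n=np.array([np.cos(b),np.sin(b)]);u=np.array([-np.sin(b),np.cos(b)])
        C=np.array([-4-92*np.cos(t),4+92*np.sin(t)]);c=C-4*n-s*u;c[0]+=pr
        ex=np.r_[EX,0];z=np.array([0,0,1.]);y=np.sin(b)*ex-np.cos(b)*z;x=-(np.cos(b)*ex+np.sin(b)*z)
        Rt=np.c_[x,y,np.cross(x,y)]
        tip=np.r_[F0+c[0]/1e3*EX+sy/1e3*EY,c[1]/1e3];q=tip+.0244*y+.011*x
        print((th,np.degrees(b).round(1),s,pr),(Rm.T@(q-p)*1e3).round(1),np.degrees(R.from_matrix(Rm.T@Rt).as_rotvec()).round(2))
E
python3 -c "
from h import *
plan([(43,11.5,3.5,5),(46,14,4,5),(50,17,4.5,5),(54,19,5,5),(58,21,5.5,5)])"
```

```text
(43, np.float64(11.5), 3.5, 5) [-5.2  1.1 -0.1] [ 0.02 -0.12  0.25]
(46, np.float64(14.0), 4, 5) [-10.4  -0.4  -0.1] [ 0.02 -0.12  2.75]
(50, np.float64(17.0), 4.5, 5) [-17.5  -2.6  -0.1] [ 0.01 -0.12  5.75]
(54, np.float64(19.0), 5, 5) [-24.4  -4.5  -0.1] [ 0.01 -0.12  7.75]
(58, np.float64(21.0), 5.5, 5) [-31.5  -6.2  -0.2] [ 0.01 -0.12  9.75]
```

Emit:
drive_tool --pt "-5 0.5 0 0 -0.1 0.5 45" --pt "-10 -0.5 0 0 -0.1 2.8 45" --pt "-15 -2 0 0 -0.1 5 45" --pt "-20 -3.2 0 0 -0.1 6.5 45" --pt "-25 -4.5 0 0 -0.1 8 45"

```text
clock: 20.3
tcp_pos: [0.5363, -0.1173, 0.0468]
orientation: [0.206, 2.002, -1.957]
contact_force: [-0.8, -0.3, 0.0]
grip_width: 0.0449
```

```bash
python3 -c "
from h import *
an3('c17')
"
```

```text
theta 58.4 margin above tip 8.0
t 20.3 tcp [ 0.5363 -0.1173  0.0468] sx,sy(edge) mm [-55.6  11.7] F stand [-0.79 -0.2   0.05] w 0.0449
b 19.5  front tip corner: sx -53.4 z 73.5
t 20.3 tcp [ 0.5363 -0.1173  0.0468] sx,sy(edge) mm [-55.6  11.7] F stand [-0.79 -0.2   0.05] w 0.0449
shift [0. 0. 0.] turn [ -0.03  -0.   -19.48]
```

View pics/c17.png

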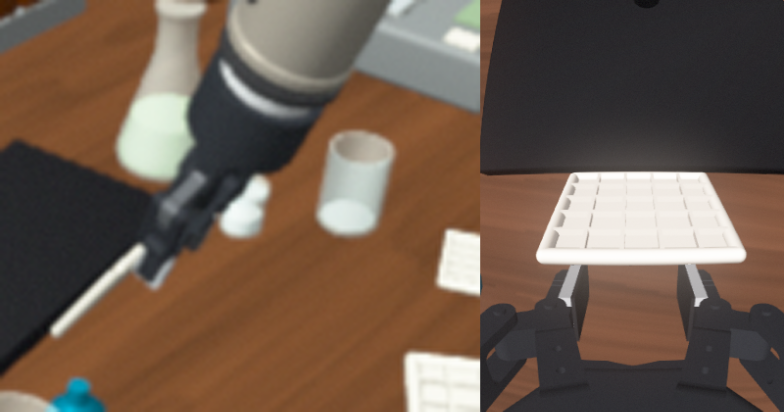

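It broke into sliding and now rests on the forward-tilted pads at about 58°, with 8 mm of margin and hardly any force. The side view shows the tile steep against the plate. Continuing.

```bash
python3 -c "
from h import *
plan([(61,20,8.5,1.5),(65,20,9,1.5),(69,20,10,1.5),(73,20,10.5,1.5),(77,20,11,1.5)])"
```

```text
(61, np.float64(20.0), 8.5, 1.5) [-6.   0.2 -0.2] [-0.   -0.01  0.58]
(65, np.float64(20.0), 9, 1.5) [-12.4  -0.2  -0.2] [-0.   -0.01  0.58]
(69, np.float64(20.0), 10, 1.5) [-18.8   0.4  -0.2] [-0.   -0.01  0.58]
(73, np.float64(20.0), 10.5, 1.5) [-25.2   1.   -0.2] [-0.   -0.01  0.58]
(77, np.float64(20.0), 11, 1.5) [-31.6   2.   -0.2] [-0.   -0.01  0.58]
```

Emit:
drive_tool --pt "-6 0 0 0 0 0.5 45" --pt "-12 0 0 0 0 0.5 45" --pt "-18 0.4 0 0 0 0.5 45" --pt "-24 1 0 0 0 0.5 45" --pt "-28 1.5 0 0 0 0.5 45"

```text
clock: 20.9
tcp_pos: [0.564, -0.1134, 0.0548]
orientation: [0.214, 1.998, -1.951]
contact_force: [-0.3, 0.7, -0.2]
grip_width: 0.0451
```

```bash
python3 -c "
from h import *
an3('c18')
plan([(75,20,11,1.5),(80,20,12,1.5),(85,20,12,1.5),(90,20,12,1.5)])
"
```

```text
theta 76.4 margin above tip 11.3
t 20.9 tcp [ 0.564  -0.1134  0.0548] sx,sy(edge) mm [-27.6  12. ] F stand [-0.21  0.76 -0.17] w 0.0451
b 20.0  front tip corner: sx -25.6 z 81.5
t 20.9 tcp [ 0.564  -0.1134  0.0548] sx,sy(edge) mm [-27.6  12. ] F stand [-0.21  0.76 -0.17] w 0.0451
shift [0. 0. 0.] turn [ -0.     0.03 -19.96]
(75, np.float64(20.0), 11, 1.5) [0.7 0.1 0. ] [0.   0.03 0.03]
(80, np.float64(20.0), 12, 1.5) [-7.3  2.1  0. ] [0.   0.03 0.03]
(85, np.float64(20.0), 12, 1.5) [-15.1   3.8   0. ] [0.   0.03 0.03]
(90, np.float64(20.0), 12, 1.5) [-22.8   6.3   0. ] [0.   0.03 0.03]
```

View pics/c18.png

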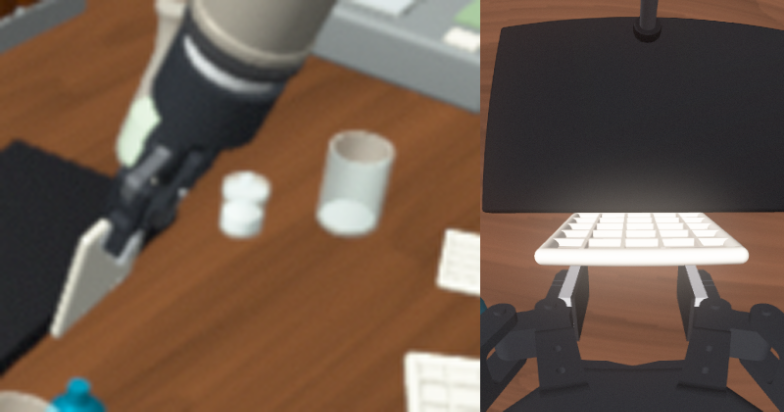

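About 76° and secure. I'll go through vertical gently.

Emit:
drive_tool --pt "-4 1 0 0 0 0 45" --pt "-8 2 0 0 0 0 45" --pt "-12 3 0 0 0 0 45" --pt "-16 4 0 0 0 0 45" --pt "-19 5 0 0 0 0 45"

```text
clock: 21.5
tcp_pos: [0.5838, -0.1106, 0.0566]
orientation: [0.214, 1.998, -1.951]
contact_force: [-0.4, 1.4, 0.1]
grip_width: 0.0454
```

```bash
python3 -c "
from h import *
an3('c19')
"
```

```text
theta 88.8 margin above tip 12.0
t 21.5 tcp [ 0.5838 -0.1106  0.0566] sx,sy(edge) mm [-7.6 12. ] F stand [-0.19  1.39  0.09] w 0.0454
b 20.0  front tip corner: sx -5.6 z 83.3
t 21.5 tcp [ 0.5838 -0.1106  0.0566] sx,sy(edge) mm [-7.6 12. ] F stand [-0.19  1.39  0.09] w 0.0454
shift [0. 0. 0.] turn [-1.000e-02  4.000e-02 -1.999e+01]
```

View pics/c19.png

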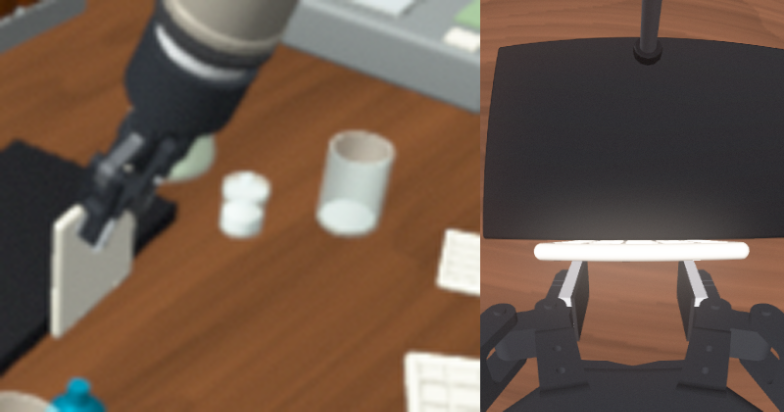

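The tile stands vertical against the plate's front edge (side view, bottom at (55,335)). Now pushing the top over the plate.

Emit:
drive_tool --pt "-4 1.5 0 0 0 0 45" --pt "-9 3.3 0 0 0 0 45" --pt "-14 5 0 0 0 0 45" --pt "-19 7 0 0 0 0 45" --pt "-24 8.7 0 0 0 0 45"

```text
clock: 22.1
tcp_pos: [0.6099, -0.107, 0.0567]
orientation: [0.214, 1.998, -1.951]
contact_force: [1.4, -0.4, 1.0]
grip_width: 0.045
```

```bash
python3 -c "
from h import *
an3('c20')
"
```

```text
t 22.1 tcp [ 0.6099 -0.107   0.0567] sx,sy(edge) mm [18.7 12.1] F stand [ 1.3  -0.55  0.97] w 0.045
b 20.0  front tip corner: sx 20.6 z 83.4
t 22.1 tcp [ 0.6099 -0.107   0.0567] sx,sy(edge) mm [18.7 12.1] F stand [ 1.3  -0.55  0.97] w 0.045
shift [0. 0. 0.] turn [-1.000e-02  5.000e-02 -2.001e+01]
```

View pics/c20.png

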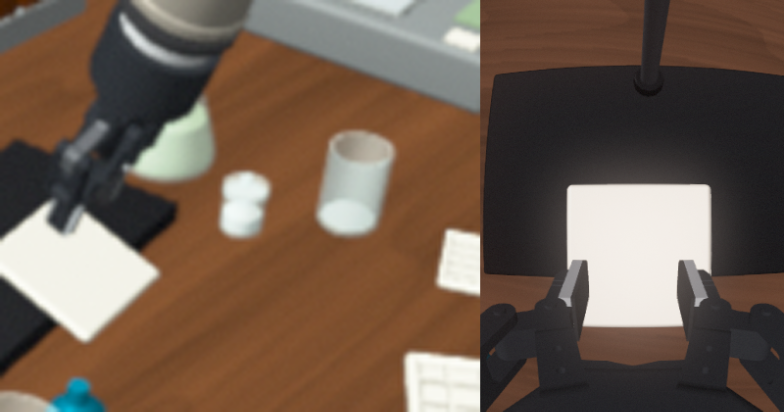

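Flipped: smooth face up on the plate, overhanging the front edge in the wrist view (bottom edge row 325, plate edge row 275). I'll retract behind it with tips vertical.

```bash
python3 -c "
from h import *
to([*(F0-.095*EX+.012*EY),.05])"
```

```text
t 22.2 tcp [ 0.6103 -0.1068  0.0569] sx,sy(edge) mm [19.1 12.3] F stand [-0.91  0.15 -0.49] w 0.0452
shift [ 1.096e+02 -3.270e+01  1.000e-01] turn [ -0.     0.08 -20.05]
```

Emit:
drive_tool --pt "25 -15 0 0 0 -3 45" --pt "55 -25 0 0 0 -10 45" --pt "85 -32 0 0 0 -17 45" --pt "110 -33 0 0 0 -20 45" --pt "110 -33 0 0 0 -20 45"

```text
clock: 22.7
tcp_pos: [0.4949, -0.1224, 0.0494]
orientation: [-0.149, 2.152, -2.152]
contact_force: [0.2, -0.8, -0.5]
grip_width: 0.0453
```

```bash
python3 -c "
from h import *
from bench import r
to([*(F0-.095*EX+.012*EY),-.0042])
f=r.grab_frame('top');im=f['frame']
hsv=cv2.cvtColor(im,cv2.COLOR_BGR2HSV)
w=((hsv[...,1]<60)&(hsv[...,2]>130)).astype('uint8')*255
cv2.imwrite('pics/top21.png',cv2.resize(im[90:290,220:460],None,fx=3,fy=3,interpolation=cv2.INTER_CUBIC))
cv2.imwrite('pics/w21.png',r.grab_frame('wrist')['frame'])
"
```

```text
t 22.7 tcp [ 0.4949 -0.1224  0.0494] sx,sy(edge) mm [-97.3  12.4] F stand [ 0.12 -0.83 -0.52] w 0.0453
shift [-2.5 53.6  0.4] turn [0.   0.07 0.14]
```

View pics/top21.png

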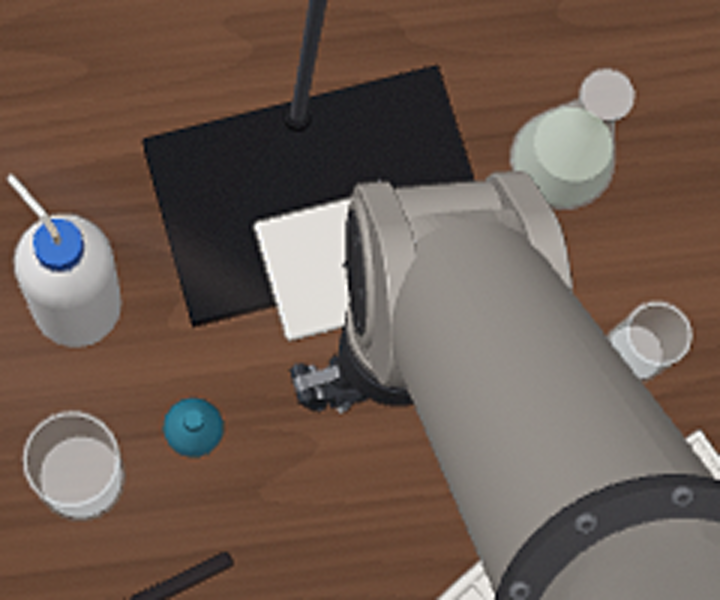

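View pics/w21.png

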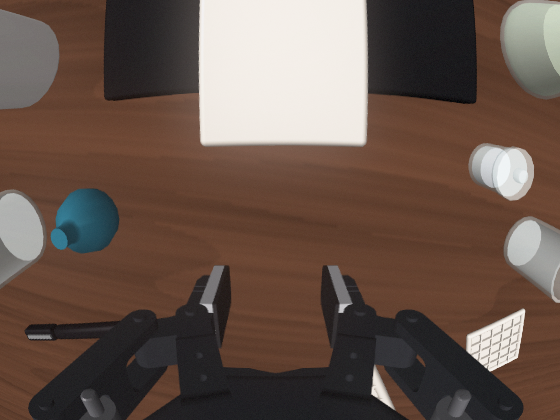

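The overhang is about 28 mm, and the tile is square and centred at wrist (200–367, bottom row 145). I'll lower the tips to about 20.5 mm, just above plate level.

Emit:
drive_tool --pt "0 20 0 0 0 0 45" --pt "0 40 0 0 0 0 45" --pt "0 50 0 0 0 0 45" --pt "0 53 0 0 0 0 45" --pt "0 53 0 0 0 0 45"

```text
clock: 23.3
tcp_pos: [0.4975, -0.1222, -0.0028]
orientation: [-0.144, 2.15, -2.15]
contact_force: [-0.2, -0.1, -0.1]
grip_width: 0.0449
```

```bash
python3 -c "
from h import *
to([*(F0-.045*EX+.012*EY),-.0039])"
```

```text
t 23.3 tcp [ 0.4975 -0.1222 -0.0028] sx,sy(edge) mm [-94.7  12.2] F stand [-0.23 -0.1  -0.07] w 0.0449
shift [-49.7   1.2   0.2] turn [-0.    0.07 -0.15]
```

Emit:
drive_tool --pt "-12 1 0 0 0 0 45" --pt "-26 1.2 0 0 0 0 45" --pt "-40 1.2 0 0 0 0 45" --pt "-50 1.2 0 0 0 0 45" --pt "-56 1.2 0 0 0 0 45"

```text
clock: 23.8
tcp_pos: [0.5545, -0.1143, -0.0033]
orientation: [-0.143, 2.149, -2.149]
contact_force: [-1.2, -0.3, 1.8]
grip_width: 0.0449
```

```bash
python3 -c "
from h import *
an2('c22');to([*(F0-.0*EX+.012*EY),-.0039])"
```

```text
t 23.8 tcp [ 0.5545 -0.1143 -0.0033] sx,sy(edge) mm [-37.2  12.3] F stand [-1.24 -0.14  1.79] w 0.0449
b 0.2  front tip corner: sx -26.2 z 21.1
t 23.8 tcp [ 0.5545 -0.1143 -0.0033] sx,sy(edge) mm [-37.2  12.3] F stand [-1.24 -0.14  1.79] w 0.0449
shift [0. 0. 0.] turn [-0.01  0.09 -0.21]
t 23.9 tcp [ 0.5542 -0.1144 -0.0036] sx,sy(edge) mm [-37.5  12.3] F stand [ 0.33  0.42 -0.23] w 0.0449
shift [-37.5   0.5   0.4] turn [-0.01  0.09 -0.22]
```

View pics/c22.png

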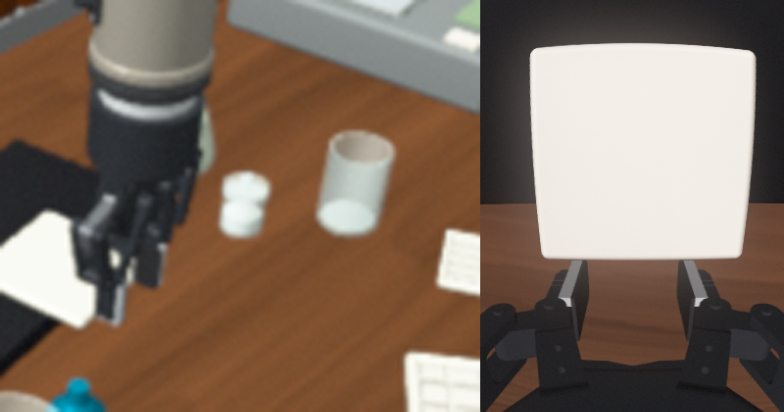

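In contact and square. Pushing in slowly.

Emit:
drive_tool --pt "-4 0.3 0 0 0 0 45" --pt "-9 0.3 0 0 0 0 45" --pt "-14 0.3 0 0 0 0 45" --pt "-18 0.3 0 0 0 0 45" --pt "-20 0.3 0 0 0 0 45"

```text
clock: 24.4
tcp_pos: [0.5745, -0.1115, -0.0038]
orientation: [-0.143, 2.149, -2.149]
contact_force: [-0.9, 0.5, -1.1]
grip_width: 0.0448
```

```bash
python3 -c "
from h import *
an2('c23');to([*(F0-.0*EX+.012*EY),-.0039])"
```

```text
t 24.4 tcp [ 0.5745 -0.1115 -0.0038] sx,sy(edge) mm [-17.   12.4] F stand [-0.85  0.67 -1.07] w 0.0448
b 0.2  front tip corner: sx -6.1 z 20.6
t 24.4 tcp [ 0.5745 -0.1115 -0.0038] sx,sy(edge) mm [-17.   12.4] F stand [-0.85  0.67 -1.07] w 0.0448
shift [0. 0. 0.] turn [-0.01  0.1  -0.24]
t 24.5 tcp [ 0.5745 -0.1115 -0.0038] sx,sy(edge) mm [-17.   12.4] F stand [-0.2  -0.07 -0.68] w 0.0448
shift [-17.    0.2   0.4] turn [-0.01  0.1  -0.25]
```

View pics/c23.png

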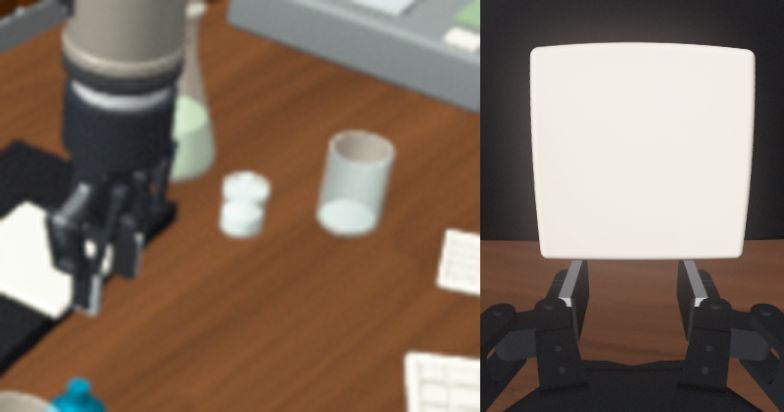

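Emit:
drive_tool --pt "-4 0 0 0 0 0 45" --pt "-8 0 0 0 0 0 45" --pt "-12 0 0 0 0 0 45" --pt "-16 0 0 0 0 0 45" --pt "-17.5 0 0 0 0 0 45"

```text
clock: 25.0
tcp_pos: [0.5924, -0.1089, -0.0037]
orientation: [-0.142, 2.148, -2.148]
contact_force: [-0.5, -0.9, 0.4]
grip_width: 0.045
```

```bash
python3 -c "
from h import *
an2('c24')"
```

```text
t 25.0 tcp [ 0.5924 -0.1089 -0.0037] sx,sy(edge) mm [ 1.1 12.5] F stand [-0.59 -0.8   0.43] w 0.045
b 0.3  front tip corner: sx 12.0 z 20.7
t 25.0 tcp [ 0.5924 -0.1089 -0.0037] sx,sy(edge) mm [ 1.1 12.5] F stand [-0.59 -0.8   0.43] w 0.045
shift [0. 0. 0.] turn [-0.01  0.12 -0.27]
```

View pics/c24.png

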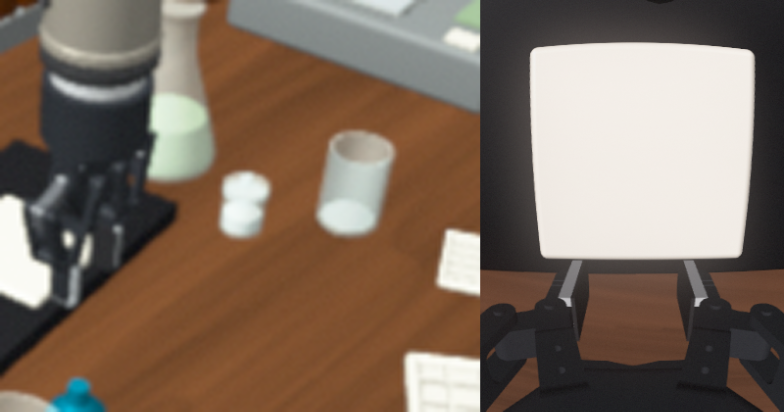

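The near edge is well inside the plate: edge at row 258, plate front at row 270. I'll retract and raise, then check from above.

Emit:
drive_tool --pt "10 0 0 0 0 0 45" --pt "30 -2 0 0 0 0 45" --pt "60 -20 0 0 0 0 45" --pt "95 -50 0 0 0 0 45" --pt "110 -90 0 0 0 0 45"

```text
clock: 25.6
tcp_pos: [0.4767, -0.1246, 0.0846]
orientation: [-0.149, 2.153, -2.151]
contact_force: [1.6, -0.0, -0.3]
grip_width: 0.045
```

Emit:
drive_tool --pt "10 -40 35 0 0 0 45" --pt "10 -70 80 0 0 0 45" --pt "10 -80 125 0 0 0 45" --pt "10 -80 170 0 0 0 45" --pt "10 -80 200 0 0 0 45"

```text
clock: 26.1
tcp_pos: [0.493, -0.3287, 0.1655]
orientation: [-0.143, 2.152, -2.156]
contact_force: [-0.3, -0.2, -1.1]
grip_width: 0.0451
```

Emit:
drive_tool --pt "0 0 30 0 0 0 45" --pt "0 0 60 0 0 0 45" --pt "0 0 60 0 0 0 45" --pt "0 0 60 0 0 0 45"

```text
clock: 26.5
tcp_pos: [0.4999, -0.3882, 0.1651]
orientation: [-0.143, 2.154, -2.156]
contact_force: [-0.1, 0.7, 0.4]
grip_width: 0.0448
```

```bash
python3 - <<'E'
from h import *
from bench import r
st()
f=r.grab_frame("top");im=f["frame"]
hsv=cv2.cvtColor(im,cv2.COLOR_BGR2HSV)
w=((hsv[...,1]<60)&(hsv[...,2]>130)).astype('uint8')*255
for c in quad(w)[:12]:
    if cv2.pointPolygonTest(c,(330,172),False)>0:
        b=cv2.boxPoints(cv2.minAreaRect(c))
        for p in b:
            X=onz(f,p,.024)[:2]-F0;print(p.round(1),"from edge x,y mm",(1e3*np.array([X@EX,X@EY])).round(1))
cv2.imwrite('pics/top25.png',cv2.resize(im[80:320,200:480],None,fx=2.5,fy=2.5,interpolation=cv2.INTER_CUBIC))
cv2.imwrite('pics/side25.png',r.grab_frame("side")["frame"])
E
```

```text
t 26.5 tcp [ 0.4999 -0.3882  0.1651] sx,sy(edge) mm [-128.2 -251.7] F stand [-0.02  0.7   0.43] w 0.0448
[299.1 146.2] from edge x,y mm [109.7  58.4]
[340.5 135.9] from edge x,y mm [109.8 -44.8]
[350.2 174.7] from edge x,y mm [ 10.6 -40.2]
[308.8 185.1] from edge x,y mm [10.9 61.2]
```

View pics/top25.png

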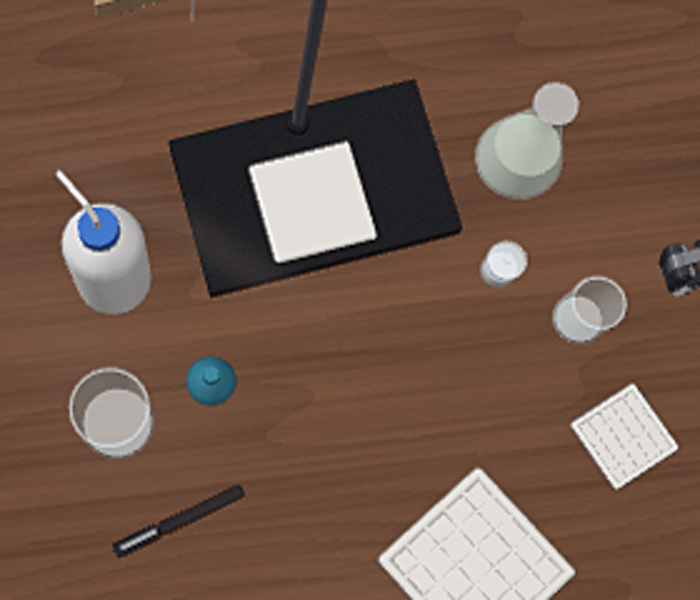

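View pics/side25.png

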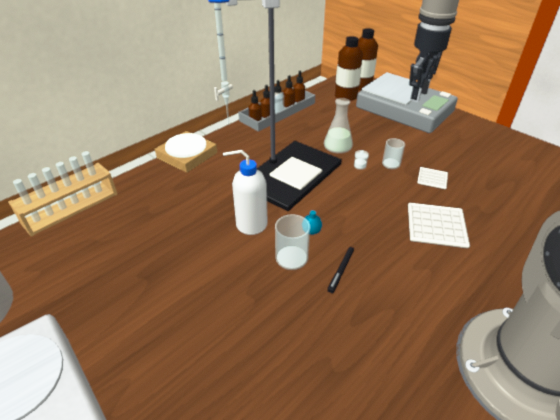

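The tile lies flat on the plate, smooth face up, with its near edge about 11 mm inside the front edge at top-crop (250–377, 142–262). The bystanders look unmoved and the arm is clear, so I'm handing in.

```bash
python3 -c "
from bench import r
print(abs(r.get_obs()['qvel']).max()); print(r.hand_in())"
```

```text
0.008534999316152392
the job is handed in; nothing more can be done
None
```

The tile now lies flat on the stand's base plate, smooth face up, and the job was handed in at about 26.5 s of the 64 s allowed. It reported no verdict.

**What I did:** I pushed the middle-sized tile (about 101 mm, against 130 and 74 mm for the look-alikes) up to the plate's front edge with the fingertips. I tipped it to vertical there, flipped it over onto the plate and slid it in.

**What went wrong on the way:**
- The first lift slipped off the fingertips at about 60° and the tile fell back flat on the bench. The second lift worked after I tilted the fingertips forward.
- While going back down for the second lift, the fingertips pressed on the bench with up to about 48 N. That was the fingertips, not the arm or the gripper's body, and it was released straight away.

**Last checks:**
- **Tile on the plate:** its near edge is about 11 mm inside the front edge and its far edge about 110 mm in on the 160 mm plate. Sideways it spans about -45 to +61 mm, and the plate reaches ±125 mm. Nothing overhangs.
- **Tipped upright:** the fingertip position put the tile at about 76° and then 89° while its centre was still in front of the plate edge, and the pictures agreed.
- **Bystanders:** they look unmoved in the top and side views; I checked this by eye, not by measurement.
- **Robot:** the arm was clear of everything, with contact force down at the noise level.

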